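Load the bottle scanner at the customs desk

ROBOT

A 7-joint arm with a two-finger parallel gripper is mounted at the origin on the work surface. World frame = base frame: x ahead of the robot, y to its left, z up, the work surface at z = 0. Lengths are in m, angles in rad, forces in N, time in s.
With the tool pointing down it reaches from about 0.425 to 0.95 m from the base axis. Payload 4.7 kg.
Tool frame: the origin (TCP) lies at the very end of the fingers, on their centre line; the grasp point (between the pads) lies 19 mm behind it; z points along the fingers, y is the line along which they close (so a half turn about z gives the same grasp; the last joint's range is limited). The gripper opens to 85 mm and grips with 20 to 120 N. Pads are 22 mm wide; open, the fingers measure 114 mm over their backs; the gripper's body (76 mm by 85 mm) begins 54 mm behind the grasp point. The pads swing forward as they close: fully open they stand 13 mm farther back than shut.
Start: joints at [1.169, 0.469, -0.049, 1.532, 0.024, 1.141, -0.082], TCP at [0.246, -0.629, 0.207] pointing down, gripper open.
Joint ranges: [-2.59, 2.59], [-0.33, 1.99], [-1.39, 1.29], [0.1, 2.45], [-1.04, 4.18], [0.21, 1.99], [-2.66, 2.66]. Speed limits (rad/s): [2.57, 2.57, 3.14, 3.14, 3.14, 3.14, 3.14].

INTERFACE

Orientations are given as a unit quaternion [w, x, y, z].
In Python, from bench import sense, grab_frame, sign_off gives the robot as it stands. The module is installed in compiled form; this text tells all that it offers.
- The arm moves only by the shell command python3 -m creep 'ROWS' [FORCE]. ROWS is JSON, a list of rows, each an object with "linear": the shift along the tool's x, y, z in units of 30 mm (1.0 is 30 mm), a list of three; "yaw": the turn about the tool's z in units of 10 degrees (1.0 is 10 degrees); "jaw": the opening, from 0 (shut) to 1 (fully open). A call has 1 to 20 rows; each row shifts and turns the commanded pose from where the row before left it, along the tool's axes as they then stand; what a row does not reach is not made up. A row lasts 1/8 s, in which the tool goes at most 62.5 mm and 10.7 degrees, less where a joint would pass 70% of its speed; a pose out of reach is approached as far as the arm can. A call is refused whole if a number of a shift passes 1 or a number of a turn 1, either way. A call with a gripper value outside its range is refused whole. The fingers move at their own pace and stop on an object; FORCE is the grip in N (left out, the last holds). Time passes only in rows, so rows that do not move let the fingers close. It gives the time, the measured TCP pose, the force, the opening and the grip force at its end, in the units of the state.
- sense(): the state, without advancing time (a new reading comes with each control period).
- grab_frame(name): name is "side" or "top" or "wrist"; returns a dict with "frame" (420x560x3 uint8, red, green, blue), "range_z" (420x560 float32, m along the optical axis (not along the pixel's ray), 0 where there is no reading), "camera_matrix" (3x3 intrinsics, pixels), "k1" (the pictures are not rectified: a ray, as slopes to the right and down, at radius r is drawn at 1 + k1 r^2 times it, then the intrinsics apply), "eye" and "attitude" of the camera in the world; the wrist camera has in their place "tool_from_camera" (4x4, takes a point from camera to tool coordinates, whose origin is the TCP and whose axes are the flange's). Camera axes: x right, y down, z forward; pixel columns grow to the right and rows downward; lengths in m; the calibration is good to about 2 mm. A picture is of the moment at which its call begins: read the wrist's pose just before it.
- sign_off(): hands the job in; it is judged then, once.
The state is a dict: "clock": time; "joint_pos": joint angles; "dq": joint speeds; "joint_torque": joint torques, N m; "eef_pos": TCP position; "orientation": TCP orientation; "ft_force": force on the tool from outside, world axes, zero at the start; "ft_torque": the same for the moment, N m; "opening": finger opening in m; "finger_force": force on a finger pad.
Only numpy, scipy, OpenCV 4.12 (cv2) and the standard library are available. Lean on these libraries where they do the work, as an engineer would, in place of code of your own. Each camera call takes 0.05 s, during which the arm holds its last target. There are 200 camera calls.

TASK

Unscrew the red lock knob of the bottle scanner (nobody knows which way its thread runs: feel which way it gives, and turn it as far as it goes), pull the tray right out, and lay every seized bottle on its side in a cradle of the tray, one per cradle, centred in it. Then push the tray with the bottles fully home and screw the knob back down tight; leave the jars and the carton where they stand.

Things in the scene. Friction and masses are not known exactly. Their poses are not given: they have to be found in the camera images.
- knob (a joint): Red bar knob of the tray's lock screw, on the hood. Rad, + = anticlockwise from above; 0 = screwed down tight (start), bar along the scanner's x. Thread of unknown hand, drawn anew each start: one way it is blocked within 0.1 rad, the other way it gives (0.1 N m) up to an end stop at 1.45 (+ or -). It stays where left. Its hidden pin frees the tray from about 1.15 rad on.
- knob_grip (a point): On the knob's axis, 12 mm below the top of the red bar: the height to grip, z 0.194 when screwed down. Bar 50 mm long (x axis along it), 14 mm thick, 34 mm tall, on a black disc 52 mm wide and 10 mm thick. The screw must be undone to pull the tray out and to push it fully home.
- tray (a joint): Sliding aluminium tray of the scanner, m: 0 = fully home inside the hood, 0.165 = fully out (pulled towards the robot, along the scanner's -x). Friction about 1.5 N, stays where it is left; stops at both ends.
- pull (a point): Tall upright blue pull plate at the front of the tray, to pinch front to back from above: 12 mm thick along the scanner's x, 40 mm wide along y, its top at z = 0.125; this point is on its centre plane, 15 mm below its top. Moves with the tray, 80 mm in front of the front pair of cradles; 69 mm in front of the hood's front face when the tray is home.
- scanner: White and grey bench-top bottle scanner, fixed. Origin on the table on its centre line; x points from its open front into the hood (away from the robot), y left. Hood x 100 to 360 mm, 360 wide, 150 high. Flat guide rails at y +-172, x -110 to 110, 6 mm high. On the hood: knob at x 135, y 0; screen at x 255 to 355, y 20 to 150, 30 mm high.
- cradle0 (a point): Cradle 0, the front right of four in the tray (70 mm apart in x, 160 in y): where the middle of a lying bottle's body comes, z 0.078. Axes as the scanner's; a bottle lies along y, cap either way. Two blue 90-degree V-saddles, 8 mm thick, at y = +-34 mm, rims 9 mm below this point and 24 mm to either side; free room between them down to the tray floor, z 0.012.
- cradle1 (a point): Cradle 1, the front left of four in the tray (70 mm apart in x, 160 in y): where the middle of a lying bottle's body comes, z 0.078. Axes as the scanner's; a bottle lies along y, cap either way. Two blue 90-degree V-saddles, 8 mm thick, at y = +-34 mm, rims 9 mm below this point and 24 mm to either side; free room between them down to the tray floor, z 0.012.
- cradle2 (a point): Cradle 2, the rear right of four in the tray (70 mm apart in x, 160 in y): where the middle of a lying bottle's body comes, z 0.078. Axes as the scanner's; a bottle lies along y, cap either way. Two blue 90-degree V-saddles, 8 mm thick, at y = +-34 mm, rims 9 mm below this point and 24 mm to either side; free room between them down to the tray floor, z 0.012.
- cradle3 (a point): Cradle 3, the rear left of four in the tray (70 mm apart in x, 160 in y): where the middle of a lying bottle's body comes, z 0.078. Axes as the scanner's; a bottle lies along y, cap either way. Two blue 90-degree V-saddles, 8 mm thick, at y = +-34 mm, rims 9 mm below this point and 24 mm to either side; free room between them down to the tray floor, z 0.012.
- bottle0: Pink cosmetics bottle with grey cap and paper band, 0.1 to 0.2 kg: body diameter 40 mm, 100 mm tall, cap diameter 26 mm up to 130 mm. Origin at the centre of its underside, z axis towards the cap. Starts upright on the table left of the scanner. May be absent.
- bottle1: Teal cosmetics bottle with grey cap and paper band, 0.1 to 0.2 kg: body diameter 40 mm, 100 mm tall, cap diameter 26 mm up to 130 mm. Origin at the centre of its underside, z axis towards the cap. Starts upright on the table left of the scanner. May be absent.
- bottle2: Plum cosmetics bottle with grey cap and paper band, 0.1 to 0.2 kg: body diameter 40 mm, 100 mm tall, cap diameter 26 mm up to 130 mm. Origin at the centre of its underside, z axis towards the cap. Starts upright on the table left of the scanner. May be absent.
- bottle3: Cream cosmetics bottle with grey cap and paper band, 0.1 to 0.2 kg: body diameter 40 mm, 100 mm tall, cap diameter 26 mm up to 130 mm. Origin at the centre of its underside, z axis towards the cap. Starts upright on the table left of the scanner. May be absent.
- bottle0_mid (a point): Point on bottle0's axis, 50 mm from its underside.
- bottle1_mid (a point): Point on bottle1's axis, 50 mm from its underside.
- bottle2_mid (a point): Point on bottle2's axis, 50 mm from its underside.
- bottle3_mid (a point): Point on bottle3's axis, 50 mm from its underside.
- jar0: Bystander: pink jar with grey lid, diameter 86 mm, 82 mm tall; origin at centre of underside.
- jar1: Bystander: teal jar with grey lid, diameter 86 mm, 82 mm tall; origin at centre of underside.
- carton: Bystander: plum-coloured perfume carton 90 x 120 x 45 mm; origin at centre of underside.

How it is judged:
By the outcome, as a careful person would: the job done as asked, in the order asked, and still so for the second after the job is handed in, with the robot touching nothing.
Of bottle0, bottle1, bottle2, bottle3 only 2 to 4 are there at a start; the rules pass over those that are not, and their reading is None.
At some moment in a run one of bottle0, bottle1, bottle2, bottle3 may be knocked a few centimetres aside while the robot is not near it.
Once in a run the grip may slacken for a moment while it holds something.
It also fails if it takes over 210 s, if anything falls off the work surface, if the arm or the gripper's body presses on something with over 40 N, if the wrist force passes 120 N, or if a joint passes its speed limit or range.

## Working session

There is one attempt and no reset: what is moved stays moved. The work goes in short steps, Python scripts to look and compute and a shell command to move; the robot and the scene stay as the last step left them, time stands still between calls to the robot, and variables do not carry over. Pictures are saved under pics/ and viewed, at most 17 in all, crops included, and the job is handed in when it is done.

```bash
ls; mkdir -p pics
cat > h.py <<'E'
import numpy as np, cv2
from bench import sense, grab_frame, sign_off
from scipy.spatial.transform import Rotation as R
def q2R(q): return R.from_quat([q[1],q[2],q[3],q[0]]).as_matrix()
def cam(name):
    s=sense(); f=grab_frame(name)
    if name=="wrist":
        T=np.array(f["tool_from_camera"]); Rt=q2R(s["orientation"])
        f["R"]=Rt@T[:3,:3]; f["t"]=Rt@T[:3,3]+np.array(s["eef_pos"])
    else:
        a=np.array(f["attitude"]); f["R"]=a if a.shape==(3,3) else q2R(a); f["t"]=np.array(f["eye"])
    return f
def rays(f,uv):
    K=np.array(f["camera_matrix"]); k=f["k1"]
    uv=np.atleast_2d(uv).astype(float)
    return cv2.undistortPoints(uv.reshape(-1,1,2),K,np.array([k,0,0,0,0.])).reshape(-1,2)
def pts(f,uv):  # by depth
    uv=np.atleast_2d(uv).astype(int); n=rays(f,uv); z=f["range_z"][uv[:,1],uv[:,0]]
    return (np.c_[n,np.ones(len(n))]*z[:,None])@f["R"].T+f["t"]
def plane(f,uv,z):
    d=np.c_[rays(f,uv),np.ones(len(np.atleast_2d(uv)))]@f["R"].T
    return f["t"]+d*((z-f["t"][2])/d[:,2])[:,None]
def cloud(f):
    v,u=np.mgrid[0:420,0:560]; return pts(f,np.c_[u.ravel(),v.ravel()]).reshape(420,560,3)
def save(f,n): cv2.imwrite("pics/"+n,f["frame"][:,:,::-1])
E
python3 - <<'E'
from h import *
s=sense(); print({k:np.round(v,3) for k,v in s.items()}); print(q2R(s["orientation"]).round(3))
a=cam("top"); b=cam("side"); 
for f in(a,b): print(f["t"],f["R"].round(3),f["camera_matrix"],f["k1"])
save(a,"top0.png"); save(b,"side0.png")
E
```

```text
pics
{'clock': np.float64(0.0), 'joint_pos': array([ 1.169,  0.469, -0.049,  1.534,  0.024,  1.141, -0.082]), 'dq': array([ 0.   , -0.001, -0.001, -0.001, -0.   ,  0.002,  0.   ]), 'joint_torque': array([-0.0000e+00, -5.1030e+01, -4.7000e-02, -2.3771e+01,  1.1000e-02,
        8.0000e-03,  0.0000e+00]), 'eef_pos': array([ 0.246, -0.628,  0.206]), 'orientation': array([-0.001,  0.983,  0.185, -0.   ]), 'ft_force': array([ 0.788, -0.34 , -0.992]), 'ft_torque': array([0.03 , 0.034, 0.018]), 'finger_force': np.float64(0.0), 'opening': np.float64(0.085)}
[[ 0.931  0.364 -0.001]
 [ 0.364 -0.931  0.002]
 [-0.    -0.002 -1.   ]]
[ 0.46745846 -0.09029803  1.1437692 ] [[ 0.021 -0.992  0.128]
 [-1.    -0.021 -0.002]
 [ 0.005 -0.128 -0.992]] [[380.96219528   0.         282.02590275]
 [  0.         380.96219528 208.5493974 ]
 [  0.           0.           1.        ]] -0.05448953685852048
[0.24707585 0.9232013  0.86990591] [[-0.933 -0.212  0.289]
 [-0.359  0.529 -0.769]
 [ 0.01  -0.821 -0.57 ]] [[444.80918105   0.         283.5475024 ]
 [  0.         444.80918105 206.99252899]
 [  0.           0.           1.        ]] -0.0872161449351876
```

View pics/top0.png

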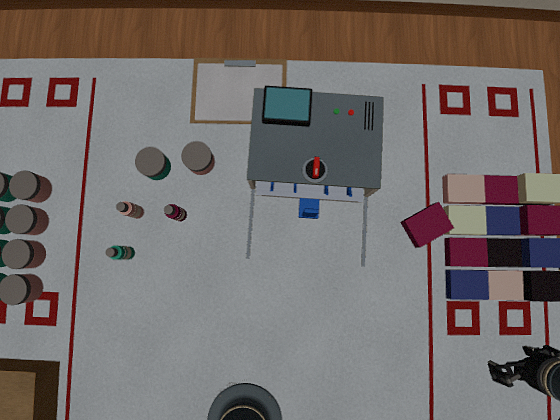

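View pics/side0.png

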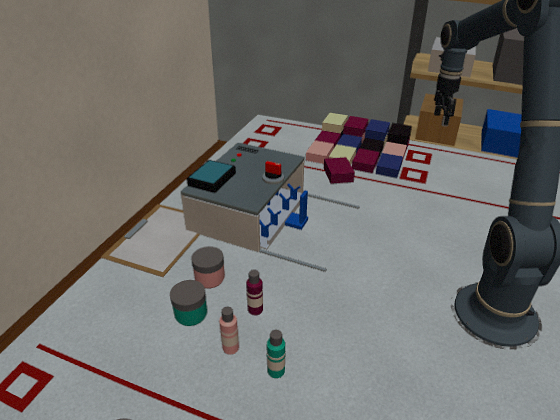

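The top view shows the scanner with its red knob near (316,165) and blue pull near (309,208). Three bottles are present: pink (128,209), plum (175,212) and teal (120,252). There is no cream bottle.

```bash
cat > m.py <<'E'
from h import *
def bottles(P,hsvless=None):
    # caps: points with z 0.12..0.14 on left of the scanner
    m=((P[...,2]>0.122)&(P[...,2]<0.137)&(P[...,1]>0.05)&(P[...,0]>0.2)&(P[...,0]<0.9)).astype(np.uint8)
    n,l,st,c=cv2.connectedComponentsWithStats(m)
    return [(P[l==i].mean(0).round(4),st[i,4],c[i].round(1)) for i in range(1,n) if 15<st[i,4]<600]
if __name__=="__main__":
    f=cam("top"); P=cloud(f)
    for b in bottles(P): print("cap",b, plane(f,b[2],0.13).round(4))
    hood=(abs(P[...,2]-0.15)<0.006)&(P[...,0]>0.3)&(abs(P[...,1]+.1)<0.35)
    q=P[hood][:,:2].astype(np.float32); r=cv2.minAreaRect(q); print("hood",r,cv2.boxPoints(r).round(3))
    hsv=cv2.cvtColor(f["frame"],cv2.COLOR_RGB2HSV); h,s,v=hsv.transpose(2,0,1)
    red=((h<6)|(h>174))&(s>170)&(v>120)&(P[...,2]>0.19)
    r=P[red]; print("knob",r.mean(0),len(r),cv2.minAreaRect(r[:,:2].astype(np.float32)))
    bl=(h>100)&(h<125)&(s>150)&(v>60)&(abs(P[...,2]-.125)<.01)&(P[...,0]<0.6)&(abs(P[...,1]+.15)<.3)
    r=P[bl]; print("pull top",r.mean(0),len(r),cv2.minAreaRect(r[:,:2].astype(np.float32)))
    for n,uv in dict(pinkjar=(197,155),tealjar=(152,160),carton=(427,225)).items(): print(n,pts(f,uv))
    f=cam("side");P=cloud(f)
    for b in bottles(P): print("cap side",b,plane(f,b[2],0.13).round(4))
    hood=(abs(P[...,2]-0.15)<0.006)&(P[...,0]>0.3)&(abs(P[...,1]+.1)<0.35)
    q=P[hood][:,:2].astype(np.float32); r=cv2.minAreaRect(q); print("hood",r,cv2.boxPoints(r).round(3))
E
python3 m.py
```

```text
cap (array([0.5956, 0.3443, 0.1297]), np.int32(82), array([120.6, 206.3])) [[0.5956 0.3441 0.13  ]]
cap (array([0.5903, 0.2134, 0.1297]), np.int32(77), array([168.3, 209.3])) [[0.5902 0.2132 0.13  ]]
cap (array([0.4722, 0.3637, 0.1303]), np.int32(70), array([110.1, 251.9])) [[0.4723 0.3638 0.13  ]]
hood ((0.7943508625030518, -0.18195633590221405), (0.36019185185432434, 0.26032334566116333), 87.34827423095703) [[ 0.656 -0.356]
 [ 0.916 -0.368]
 [ 0.933 -0.008]
 [ 0.673  0.004]]
knob [ 0.69816865 -0.17429607  0.21789656] 76 ((0.5935395359992981, -0.14165839552879333), (0.020267976447939873, 0.2715262174606323), 72.10490417480469)
pull top [ 0.59538323 -0.17050366  0.12498139] 51 ((0.5946552753448486, -0.17120221257209778), (0.010454399511218071, 0.036996904760599136), 0.16634392738342285)
pinkjar [[0.75520267 0.15468357 0.08019198]]
tealjar [[0.73747508 0.28330211 0.08275281]]
carton [[ 0.57058406 -0.51867948  0.04182184]]
cap side (array([0.5886, 0.2151, 0.1299]), np.int32(92), array([253.4, 273.8])) [[0.5887 0.2152 0.13  ]]
cap side (array([0.5945, 0.3467, 0.1293]), np.int32(110), array([226.4, 311.9])) [[0.5941 0.3473 0.13  ]]
cap side (array([0.4711, 0.366 , 0.1296]), np.int32(113), array([275.5, 335.1])) [[0.4709 0.3664 0.13  ]]
hood ((1.2503502368927002, -0.21779870986938477), (0.369215190410614, 1.1867600679397583), 85.54077911376953) [[ 0.644 -0.356]
 [ 1.828 -0.448]
 [ 1.856 -0.08 ]
 [ 0.673  0.012]]
```

```bash
cat > go.py <<'E'
# python3 go.py x y z toolx_deg : remaining yaw (units) and shift in tool axes (units, after the yaw)
import sys; from h import *
def go(x,y,z,a):
    s=sense(); M=q2R(s["orientation"]); cur=np.degrees(np.arctan2(M[1,0],M[0,0]))
    yaw=-((a-cur+180)%360-180)/10
    c,n=np.cos(np.radians(a)),np.sin(np.radians(a))
    T=np.array([[c,n,0],[n,-c,0],[0,0,-1]])
    d=T.T@(np.array([x,y,z])-s["eef_pos"])/0.03
    print("yaw",yaw.round(2),"lin",d.round(2),"| pos",s["eef_pos"].round(4),"ang",cur.round(1),"j",np.round(s["joint_pos"],2),"F",np.round(s["ft_force"],1),"open",round(float(s["opening"]),4),"t",round(float(s["clock"]),1))
if __name__=="__main__": go(*map(float,sys.argv[1:]))
E
python3 -m creep '[{"linear":[0,0,-1],"yaw":0.8,"jaw":1},{"linear":[0,0,-1],"yaw":0.8,"jaw":1},{"linear":[0,0,0],"yaw":0.8,"jaw":1},{"linear":[0.9,-0.98,0],"yaw":0,"jaw":1},{"linear":[0.9,-0.98,0],"yaw":0,"jaw":1},{"linear":[0.9,-0.98,0],"yaw":0,"jaw":1},{"linear":[0.9,-0.98,0],"yaw":0,"jaw":1},{"linear":[0.9,-0.98,0],"yaw":0,"jaw":1},{"linear":[0.9,-0.98,0],"yaw":0,"jaw":1},{"linear":[0.9,-0.98,0],"yaw":0,"jaw":1},{"linear":[0.9,-0.98,0],"yaw":0,"jaw":1},{"linear":[0.9,-0.98,0],"yaw":0,"jaw":1},{"linear":[0.9,-0.98,0],"yaw":0,"jaw":1},{"linear":[0.9,-0.98,0],"yaw":0,"jaw":1},{"linear":[0.9,-0.98,0],"yaw":0,"jaw":1},{"linear":[0.9,-0.98,0],"yaw":0,"jaw":1},{"linear":[0.9,-0.98,0],"yaw":0,"jaw":1},{"linear":[0,0,0],"yaw":0,"jaw":1},{"linear":[0,0,0],"yaw":0,"jaw":1}]' 20
cat > knob.py <<'E'
from h import *
f=cam("wrist"); P=cloud(f); save(f,"w_knob.png")
hsv=cv2.cvtColor(f["frame"],cv2.COLOR_RGB2HSV); h,s,v=hsv.transpose(2,0,1)
red=((h<6)|(h>174))&(s>150)&(P[...,2]>0.200)&(P[...,2]<0.22)
r=P[red]; print("knob",r.mean(0).round(4),len(r),cv2.minAreaRect(r[:,:2].astype(np.float32)))
E
python3 knob.py; python3 go.py 0.699 -0.176 0.23 -2.65
```

```text
clock: 2.58
eef_pos: [0.6419, -0.2356, 0.2667]
orientation: [0.0, 1.0, -0.023, -0.001]
ft_force: [-0.6, -1.4, -0.1]
opening: 0.0851
finger_force: 0.0
knob [ 0.7031 -0.1799  0.2051] 1095 ((0.7002967596054077, -0.17905747890472412), (0.01392320916056633, 0.04765593633055687), 87.09159088134766)
yaw -0.01 lin [ 1.82 -2.1   1.23] | pos [ 0.6416 -0.2364  0.2669] ang -2.8 j [ 0.39  0.45 -0.14  1.43  0.07  1.27 -1.38] F [ 0.  -0.3  0.2] open 0.0857 t 2.6
```

```bash
python3 -m creep '[{"linear":[0.93,-1,0],"yaw":0,"jaw":0.6},{"linear":[0.94,-1,0],"yaw":0,"jaw":0.6},{"linear":[0,0,0],"yaw":0,"jaw":0.6},{"linear":[0,0,0],"yaw":0,"jaw":0.6}]'; python3 knob.py;  python3 go.py 0.7003 -0.1785 0.178 -2.8
```

```text
clock: 3.12
eef_pos: [0.7004, -0.1796, 0.2671]
orientation: [0.001, 1.0, -0.024, -0.0]
ft_force: [-1.3, -0.6, -0.5]
opening: 0.0512
finger_force: 0.0
knob [ 0.705  -0.179   0.2052] 889 ((0.7009117007255554, -0.1786452978849411), (0.013407420367002487, 0.04852322116494179), 87.48824310302734)
yaw -0.0 lin [ 0.   -0.05  2.98] | pos [ 0.7002 -0.18    0.2673] ang -2.8 j [ 0.29  0.52 -0.15  1.32  0.08  1.31 -1.49] F [1.3 0.2 0.1] open 0.0514 t 3.2
```

View pics/w_knob.png

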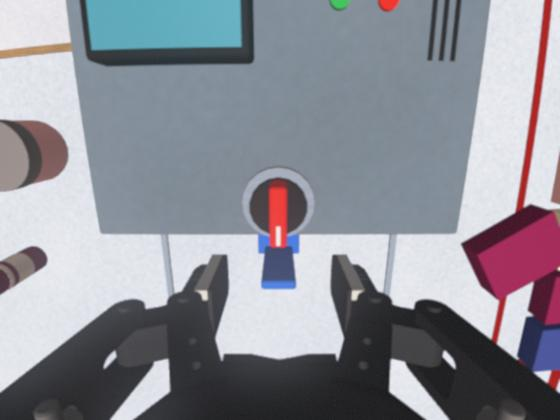

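The wrist view shows the red bar at (278,215), centred between the fingers and over the disc.

```bash
python3 -m creep '[{"linear":[0,-0.03,1],"yaw":0,"jaw":0.6},{"linear":[0,0,1],"yaw":0,"jaw":0.6},{"linear":[0,0,0.9],"yaw":0,"jaw":0.6},{"linear":[0,0,0],"yaw":0,"jaw":0},{"linear":[0,0,0],"yaw":0,"jaw":0},{"linear":[0,0,0],"yaw":0,"jaw":0},{"linear":[0,0,0],"yaw":0,"jaw":0}]' 60; python3 -m creep '[{"linear":[0,0,0],"yaw":-0.5,"jaw":0},{"linear":[0,0,0],"yaw":-0.5,"jaw":0},{"linear":[0,0,0],"yaw":-0.5,"jaw":0},{"linear":[0,0,0],"yaw":0,"jaw":0}]'; python3 -c "
from h import *
s=sense();print(s['ft_torque'].round(2))"; python3 go.py 0.7003 -0.1785 0.178 -2.8
```

```text
clock: 4.05
eef_pos: [0.7021, -0.177, 0.182]
orientation: [0.0, 1.0, -0.023, 0.001]
ft_force: [-0.5, -0.5, 4.3]
opening: 0.0005
finger_force: 1.9
clock: 4.55
eef_pos: [0.7023, -0.1767, 0.1819]
orientation: [0.0, 0.994, 0.107, 0.001]
ft_force: [-0.4, 0.5, 6.5]
opening: 0.0
finger_force: 2.9
[ 0.07 -0.02 -0.01]
yaw 1.51 lin [-0.06  0.06  0.13] | pos [ 0.7023 -0.1767  0.1819] ang 12.3 j [ 0.32  0.58 -0.21  1.42  0.13  1.15 -1.26] F [-0.4  0.5  6.5] open 0.0 t 4.5
```

```bash
python3 -c "
from h import *
a=cam('wrist');b=cam('side');c=cam('top')
x=a['frame'];y=cv2.resize(b['frame'][120:225,200:340],(560,420));z=cv2.resize(c['frame'][90:230,230:417],(560,420))
cv2.imwrite('pics/k2.png',cv2.resize(np.hstack([x,y])[:,:,::-1],(800,300)))
cv2.imwrite('pics/k3.png',z[:,:,::-1])"
```

```text
(no output)
```

View pics/k2.png

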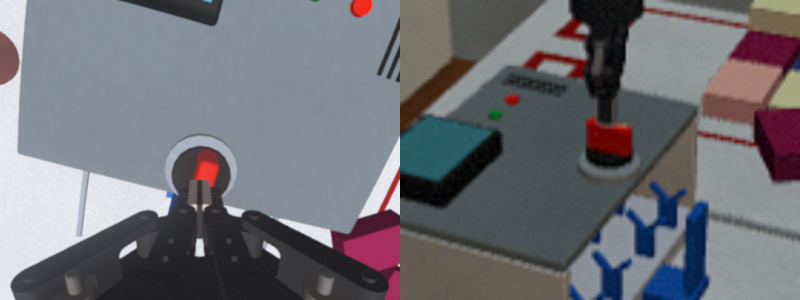

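```bash
python3 -c "
from h import *
for n in('side','wrist','top'):
    f=cam(n);P=cloud(f);hsv=cv2.cvtColor(f['frame'],cv2.COLOR_RGB2HSV); h,s,v=hsv.transpose(2,0,1)
    red=((h<6)|(h>174))&(s>150)&(np.hypot(P[...,0]-.70,P[...,1]+.177)<.045)&(P[...,2]>.155)
    r=P[red]; print(n,len(r)); print(np.percentile(r,[2,50,98],axis=0).round(3))
    u=P[np.hypot(P[...,0]-.70,P[...,1]+.177)<.02]; print('near all z hist',np.histogram(u[:,2],bins=np.arange(.15,.26,.01))[0])
    t=r[r[:,2]>np.percentile(r[:,2],98)-.006];print(cv2.minAreaRect(t[:,:2].astype(np.float32)))
    if n=='side': cv2.imwrite('pics/k4.png',cv2.resize(f['frame'][145:195,240:310],(700,500),interpolation=cv2.INTER_CUBIC)[:,:,::-1])
"
```

```text
side 162
[[ 0.673 -0.18   0.172]
 [ 0.694 -0.172  0.192]
 [ 0.723 -0.155  0.33 ]]
near all z hist [ 0  2 41 37 28 32 18 23 24  7  7]
((0.6945948004722595, -0.15268315374851227), (0.05502628907561302, 0.0014018738875165582), 11.99560832977295)
wrist 1196
[[ 0.708 -0.186  0.179]
 [ 0.72  -0.178  0.204]
 [ 0.725 -0.172  0.207]]
near all z hist [   0    0 1177   43   39  474  425  626  604  935 1896]
((0.7166428565979004, -0.1795688271522522), (0.014211375266313553, 0.01728823222219944), 84.97868347167969)
top 0Traceback (most recent call last):
  File "<string>", line 6, in <module>
    r=P[red]; print(n,len(r)); print(np.percentile(r,[2,50,98],axis=0).round(3))
                                     ~~~~~~~~~~~~~^^^^^^^^^^^^^^^^^^^^
    return _quantile_unchecked(
        a, q, axis, out, overwrite_input, method, keepdims, weights)
    return _ureduce(a,
                    func=_quantile_ureduce_func,
    ...<5 lines>...
                    overwrite_input=overwrite_input,
                    method=method)
    r = func(a, **kwargs)
    result = _quantile(arr,
                       quantiles=q,
    ...<2 lines>...
                       out=out,
                       weights=wgt)
    slices_having_nans = np.isnan(arr[-1, ...])
                                  ~~~^^^^^^^^^
IndexError: index -1 is out of bounds for axis 0 with size 0
```

View pics/k4.png

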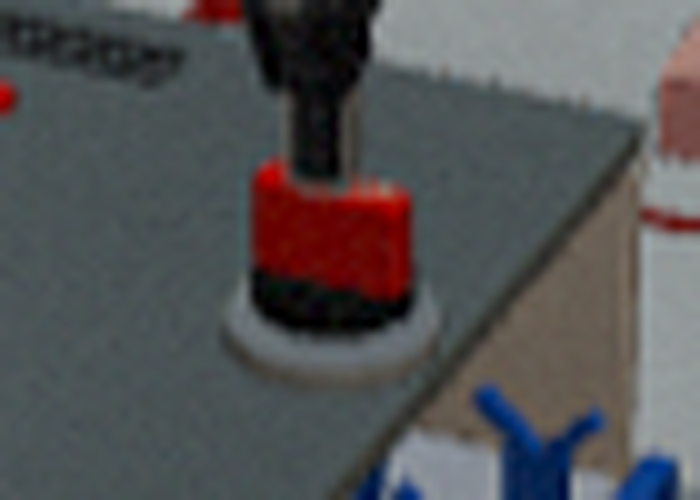

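```bash
python3 -c "
from h import *
f=cam('wrist');P=cloud(f);s=sense();M=q2R(s['orientation']);L=(P-s['eef_pos'])@M
m=(np.hypot(L[...,0],L[...,1])<.03)&(L[...,2]<-0.022)
print(s['eef_pos'],np.percentile(L[m],[1,50,99],axis=0).round(3),m.sum())
v,u=np.where(m);print(u.min(),u.max(),v.min(),v.max())
z=f['range_z'];
for vv in range(200,340,10): print(vv,[tuple((L[vv,uu]*1000).astype(int)) for uu in (270,280,290)])
"
python3 -m creep '[{"linear":[0,0,-1],"yaw":0.5,"jaw":0},{"linear":[0,0,-1],"yaw":0.5,"jaw":0.5},{"linear":[0,0,0],"yaw":0.5,"jaw":0.5},{"linear":[0,0,0],"yaw":0,"jaw":0.5}]'
python3 knob.py
```

```text
[ 0.70229638 -0.1766649   0.18196446] [[-0.008 -0.028 -0.124]
 [ 0.012  0.001 -0.103]
 [ 0.02   0.028 -0.023]] 26536
147 409 225 419
200 [(np.int64(23), np.int64(-5), np.int64(22)), (np.int64(23), np.int64(0), np.int64(22)), (np.int64(23), np.int64(7), np.int64(22))]
210 [(np.int64(21), np.int64(-5), np.int64(8)), (np.int64(21), np.int64(0), np.int64(7)), (np.int64(21), np.int64(6), np.int64(7))]
220 [(np.int64(14), np.int64(-5), np.int64(9)), (np.int64(20), np.int64(0), np.int64(-8)), (np.int64(21), np.int64(5), np.int64(-12))]
230 [(np.int64(8), np.int64(-5), np.int64(7)), (np.int64(19), np.int64(0), np.int64(-21)), (np.int64(19), np.int64(5), np.int64(-22))]
240 [(np.int64(2), np.int64(-5), np.int64(8)), (np.int64(15), np.int64(0), np.int64(-24)), (np.int64(15), np.int64(5), np.int64(-24))]
250 [(np.int64(-1), np.int64(-5), np.int64(1)), (np.int64(9), np.int64(0), np.int64(-23)), (np.int64(9), np.int64(5), np.int64(-24))]
260 [(np.int64(10), np.int64(-3), np.int64(-37)), (np.int64(10), np.int64(0), np.int64(-37)), (np.int64(10), np.int64(5), np.int64(-38))]
270 [(np.int64(10), np.
[... 524 characters left out ...]

310 [(np.int64(11), np.int64(-2), np.int64(-78)), (np.int64(0), np.int64(0), np.int64(-60)), (np.int64(11), np.int64(3), np.int64(-79))]
320 [(np.int64(9), np.int64(-2), np.int64(-80)), (np.int64(-5), np.int64(0), np.int64(-60)), (np.int64(11), np.int64(3), np.int64(-83))]
330 [(np.int64(-1), np.int64(-3), np.int64(-71)), (np.int64(-9), np.int64(0), np.int64(-61)), (np.int64(7), np.int64(3), np.int64(-84))]
clock: 5.4
eef_pos: [0.7011, -0.1765, 0.2401]
orientation: [0.0, 1.0, -0.023, -0.0]
ft_force: [0.1, -0.6, 0.5]
opening: 0.0425
finger_force: 0.0
knob [ 0.7044 -0.179   0.2053] 1108 ((0.7004528641700745, -0.1790076494216919), (0.013083267956972122, 0.04954586550593376), 87.01223754882812)
```

```bash
cat > tips.py <<'E'
from h import *
f=cam('wrist');P=cloud(f);s=sense();M=q2R(s['orientation']);L=(P-s['eef_pos'])@M
m=(abs(L[...,0])<.016)&(abs(L[...,1])<.06)&(f["range_z"]>0)
for lo in range(-60,30,5):
    k=m&(L[...,2]>lo/1000)&(L[...,2]<=(lo+5)/1000)
    a=L[k]*1000
    if len(a): print(lo,len(a),'x',a[:,0].min().round(),a[:,0].max().round(),'y',np.percentile(a[:,1],[0,10,50,90,100]).round())
print(s["opening"],s["eef_pos"])
E
python3 tips.py
```

```text
-60 470 x -11.0 11.0 y [-35. -26.  21.  27.  35.]
-55 526 x -11.0 11.0 y [-35. -31. -21.  31.  35.]
-50 470 x -11.0 11.0 y [-35. -31.  21.  32.  35.]
-45 415 x -11.0 11.0 y [-35. -31. -21.  31.  35.]
-40 384 x -11.0 11.0 y [-35. -31.  21.  31.  35.]
-35 276 x -11.0 11.0 y [-33. -27. -21.  27.  33.]
-30 97 x -11.0 11.0 y [-26. -21.  21.  22.  28.]
0.042550239074442664 [ 0.70086877 -0.17646168  0.23930766]
```

View pics/w_knob.png

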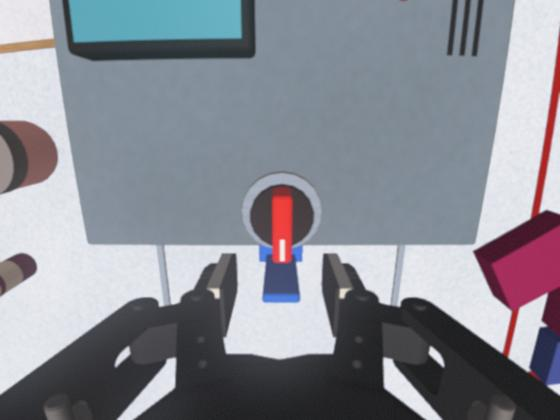

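The fingers really end about 25 mm above the reported TCP: depth shows the tips at tool z ≈ -27 mm, and they closed on top of the bar. I'll allow for that offset and go deeper.

```bash
python3 -m creep '[{"linear":[-0.02,0.08,1],"yaw":0,"jaw":0.5},{"linear":[0,0,1],"yaw":0,"jaw":0.5},{"linear":[0,0,0.8],"yaw":0,"jaw":0.5},{"linear":[0,0,0],"yaw":0,"jaw":0.5},{"linear":[0,0,0],"yaw":0,"jaw":0},{"linear":[0,0,0],"yaw":0,"jaw":0},{"linear":[0,0,0],"yaw":0,"jaw":0}]' 60; python3 go.py 0.7003 -0.1785 0.155 -2.8
```

```text
clock: 6.38
eef_pos: [0.7015, -0.1785, 0.1579]
orientation: [-0.0, 1.0, -0.023, 0.001]
ft_force: [-0.3, 1.7, 4.1]
opening: 0.0132
finger_force: 60.5
yaw 0.02 lin [-0.04  0.    0.1 ] | pos [ 0.7015 -0.1785  0.1579] ang -2.6 j [ 0.29  0.59 -0.15  1.45  0.1   1.11 -1.5 ] F [-0.3  1.7  4.1] open 0.0132 t 6.4
```

Gripped (13 mm). Feel ccw (yaw negative) first.

```bash
python3 -m creep '[{"linear":[0,0,0],"yaw":-0.5,"jaw":0},{"linear":[0,0,0],"yaw":-0.5,"jaw":0},{"linear":[0,0,0],"yaw":-0.2,"jaw":0},{"linear":[0,0,0],"yaw":0,"jaw":0}]'; python3 -c "
from h import *
s=sense();print(s['ft_torque'].round(2))"; python3 go.py 0.7003 -0.1785 0.155 -2.8
```

```text
clock: 6.88
eef_pos: [0.7015, -0.178, 0.158]
orientation: [-0.001, 0.997, 0.079, 0.002]
ft_force: [-1.1, 5.2, 5.8]
opening: 0.0131
finger_force: 93.0
[ 0.21  0.06 -2.35]
yaw 1.18 lin [-0.04  0.02  0.1 ] | pos [ 0.7015 -0.178   0.158 ] ang 9.0 j [ 0.32  0.59 -0.2   1.45  0.12  1.11 -1.32] F [-1.1  5.2  5.8] open 0.0131 t 6.9
```

It is blocked anticlockwise (2.35 N m), so it opens clockwise. That needs a half-turned grip to stay inside joint 7's range.

```bash
python3 -m creep '[{"linear":[0,0,0],"yaw":0.6,"jaw":0},{"linear":[0,0,0],"yaw":0.58,"jaw":0},{"linear":[0,0,0],"yaw":0,"jaw":0.5},{"linear":[0,0,0],"yaw":0,"jaw":0.5},{"linear":[0,0,0],"yaw":0,"jaw":0.5},{"linear":[0,0,-1],"yaw":0,"jaw":0.5},{"linear":[0,0,-1],"yaw":0,"jaw":0.5}]'; python3 -m creep '[{"linear":[0,0,0],"yaw":-1,"jaw":0.5},{"linear":[0,0,0],"yaw":-1,"jaw":0.5},{"linear":[0,0,0],"yaw":-1,"jaw":0.5},{"linear":[0,0,0],"yaw":-1,"jaw":0.5},{"linear":[0,0,0],"yaw":-1,"jaw":0.5},{"linear":[0,0,0],"yaw":-1,"jaw":0.5},{"linear":[0,0,0],"yaw":-1,"jaw":0.5},{"linear":[0,0,0],"yaw":-1,"jaw":0.5},{"linear":[0,0,0],"yaw":-1,"jaw":0.5},{"linear":[0,0,0],"yaw":-1,"jaw":0.5},{"linear":[0,0,0],"yaw":-1,"jaw":0.5},{"linear":[0,0,0],"yaw":-1,"jaw":0.5},{"linear":[0,0,0],"yaw":-1,"jaw":0.5},{"linear":[0,0,0],"yaw":-1,"jaw":0.5},{"linear":[0,0,0],"yaw":-1,"jaw":0.5},{"linear":[0,0,0],"yaw":-1,"jaw":0.5},{"linear":[0,0,0],"yaw":-1,"jaw":0.5},{"linear":[0,0,0],"yaw":-1,"jaw":0.5},{"linear":[0,0,0],"yaw":0,"jaw":0.5},{"linear":[0,0,0],"yaw":0,"jaw":0.5}]'; sed -i 's/(P\[...,2\]>0.200)/(P[...,2]>0.195)/' knob.py; python3 knob.py; python3 go.py 0.7003 -0.1785 0.156 177.2
```

```text
clock: 7.75
eef_pos: [0.7002, -0.1793, 0.2161]
orientation: [-0.0, 1.0, -0.021, -0.001]
ft_force: [0.9, -1.8, 0.5]
opening: 0.0428
finger_force: 0.0
clock: 10.25
eef_pos: [0.7005, -0.1793, 0.2159]
orientation: [-0.0, 0.023, 1.0, -0.0]
ft_force: [-0.2, -0.8, 0.3]
opening: 0.0425
finger_force: 0.0
knob [ 0.6983 -0.1786  0.2049] 1494 ((0.6991415023803711, -0.17842191457748413), (0.013991409912705421, 0.04894986003637314), 86.90190124511719)
yaw 0.02 lin [0.01 0.02 2.  ] | pos [ 0.7005 -0.1792  0.2161] ang 177.4 j [ 0.68  0.68 -0.84  1.36  0.51  1.32  1.36] F [ 0.4 -0.1  0.3] open 0.0424 t 10.3
```

```bash
python3 -m creep '[{"linear":[0,0,1],"yaw":0,"jaw":0.5},{"linear":[0,0,1],"yaw":0,"jaw":0.5},{"linear":[0,0,0],"yaw":0,"jaw":0},{"linear":[0,0,0],"yaw":0,"jaw":0},{"linear":[0,0,0],"yaw":0,"jaw":0},{"linear":[0,0,0],"yaw":0.5,"jaw":0},{"linear":[0,0,0],"yaw":0.5,"jaw":0},{"linear":[0,0,0],"yaw":0.5,"jaw":0},{"linear":[0,0,0],"yaw":0,"jaw":0}]' 60;python3 -c "
from h import *
s=sense();print(s['ft_torque'].round(2))"; python3 go.py 0.7003 -0.1785 0.156 94
```

```text
clock: 11.42
eef_pos: [0.7007, -0.1786, 0.1567]
orientation: [0.0, 0.151, 0.989, -0.0]
ft_force: [-0.2, 1.2, -3.9]
opening: 0.0128
finger_force: 61.4
[ 0.08  0.09 -0.06]
yaw 6.86 lin [ 0.   -0.01  0.02] | pos [ 0.7007 -0.1786  0.1567] ang 162.6 j [ 0.65  0.71 -0.77  1.43  0.5   1.21  1.1 ] F [-0.2  1.2 -3.9] open 0.0128 t 11.4
```

It gives. Turn on to the stop.

```bash
python3 -m creep '[{"linear":[0,0,0],"yaw":0.8,"jaw":0},{"linear":[0,0,0],"yaw":0.8,"jaw":0},{"linear":[0,0,0],"yaw":0.8,"jaw":0},{"linear":[0,0,0],"yaw":0.8,"jaw":0},{"linear":[0,0,0],"yaw":0.8,"jaw":0},{"linear":[0,0,0],"yaw":0.8,"jaw":0},{"linear":[0,0,0],"yaw":0.8,"jaw":0},{"linear":[0,0,0],"yaw":0.8,"jaw":0},{"linear":[0,0,0],"yaw":0.4,"jaw":0},{"linear":[0,0,0],"yaw":0.2,"jaw":0},{"linear":[0,0,0],"yaw":0,"jaw":0}]';python3 -c "
from h import *
s=sense();print(s['ft_torque'].round(2))"; python3 go.py 0.7003 -0.1785 0.156 94
```

```text
clock: 12.8
eef_pos: [0.7002, -0.1789, 0.1566]
orientation: [0.0, 0.69, 0.724, -0.001]
ft_force: [-2.5, -0.7, -0.4]
opening: 0.0127
finger_force: 64.4
[-0.06  0.8   1.2 ]
yaw -0.12 lin [0.01 0.   0.02] | pos [ 0.7002 -0.1789  0.1566] ang 92.8 j [ 0.5   0.64 -0.49  1.44  0.31  1.15  0.01] F [-2.5 -0.7 -0.4] open 0.0127 t 12.8
```

```bash
python3 -m creep '[{"linear":[0,0,0],"yaw":0,"jaw":0.5},{"linear":[0,0,0],"yaw":0,"jaw":0.5},{"linear":[0,0,0],"yaw":0,"jaw":0.5},{"linear":[0,0,-1],"yaw":0,"jaw":0.5},{"linear":[0,0,-1],"yaw":0,"jaw":0.5},{"linear":[0,0,0],"yaw":0.55,"jaw":0.5},{"linear":[0,-0.9,0],"yaw":0,"jaw":0.5},{"linear":[0,-0.9,0],"yaw":0,"jaw":0.5},{"linear":[0.04,-0.9,0],"yaw":0,"jaw":0.5},{"linear":[0,-0.8,0],"yaw":0,"jaw":0.5},{"linear":[0,0,0],"yaw":0,"jaw":0.5},{"linear":[0,0,0],"yaw":0,"jaw":0.5}]'; python3 -c "
from h import *
f=cam('wrist'); P=cloud(f)
hsv=cv2.cvtColor(f['frame'],cv2.COLOR_RGB2HSV); h,s,v=hsv.transpose(2,0,1)
bl=(h>100)&(h<125)&(s>130)&(abs(P[...,2]-.125)<.006)&(abs(P[...,0]-.595)<.03)
r=P[bl]; print('pull top',np.median(r,axis=0),len(r),cv2.minAreaRect(r[:,:2].astype(np.float32)))
"; python3 go.py 0.5953 -0.1728 0.067 87.3
```

```text
clock: 14.3
eef_pos: [0.5968, -0.1725, 0.2165]
orientation: [0.001, 0.725, 0.689, 0.001]
ft_force: [-0.1, 0.5, -0.3]
opening: 0.0431
finger_force: 0.0
pull top [ 0.59626918 -0.17024464  0.12441494] 490 ((0.596439003944397, -0.17274287343025208), (0.038277626037597656, 0.01052794884890318), 86.74381256103516)
yaw -0.02 lin [-0.02 -0.05  4.98] | pos [ 0.5969 -0.1724  0.2163] ang 87.1 j [ 0.59  0.42 -0.52  1.64  0.22  1.14 -0.03] F [0.  0.7 0. ] open 0.0429 t 14.3
```

```bash
python3 -m creep '[{"linear":[0,0,1],"yaw":0,"jaw":0.5},{"linear":[0,0,1],"yaw":0,"jaw":0.5},{"linear":[0,0,1],"yaw":0,"jaw":0.5},{"linear":[0,0,1],"yaw":0,"jaw":0.5},{"linear":[0,0,0.95],"yaw":0,"jaw":0.5},{"linear":[0,0,0],"yaw":0,"jaw":0},{"linear":[0,0,0],"yaw":0,"jaw":0},{"linear":[0,0,0],"yaw":0,"jaw":0},{"linear":[0,-0.3,0],"yaw":0,"jaw":0},{"linear":[0,-0.5,0],"yaw":0,"jaw":0},{"linear":[0,-0.5,0],"yaw":0,"jaw":0}]' 60; python3 go.py 0.4305 -0.165 0.067 87.3
```

```text
clock: 15.72
eef_pos: [0.556, -0.1703, 0.068]
orientation: [0.0, 0.725, 0.689, 0.0]
ft_force: [1.8, 0.5, -4.9]
opening: 0.0119
finger_force: 41.1
yaw -0.02 lin [-0.02 -4.19  0.03] | pos [ 0.556  -0.1703  0.068 ] ang 87.1 j [ 0.58  0.52 -0.47  1.87  0.32  0.82 -0.11] F [ 1.8  0.5 -4.9] open 0.0119 t 15.7
```

```bash
python3 -m creep '[{"linear":[0,-0.5,0],"yaw":0,"jaw":0},{"linear":[0,-0.5,0],"yaw":0,"jaw":0},{"linear":[0,-0.5,0],"yaw":0,"jaw":0},{"linear":[0,-0.5,0],"yaw":0,"jaw":0},{"linear":[0,-0.5,0],"yaw":0,"jaw":0},{"linear":[0,-0.5,0],"yaw":0,"jaw":0},{"linear":[0,-0.5,0],"yaw":0,"jaw":0},{"linear":[0,-0.5,0],"yaw":0,"jaw":0},{"linear":[0,-0.3,0],"yaw":0,"jaw":0},{"linear":[0,0,0],"yaw":0,"jaw":0}]' ; python3 go.py 0.4305 -0.165 0.067 87.3
```

```text
clock: 16.98
eef_pos: [0.432, -0.1643, 0.068]
orientation: [0.004, 0.725, 0.689, 0.003]
ft_force: [13.7, -2.3, -12.8]
opening: 0.0114
finger_force: 61.1
yaw -0.02 lin [-0.03 -0.05  0.03] | pos [ 0.432  -0.1643  0.068 ] ang 87.1 j [ 0.7   0.36 -0.51  2.14  0.27  0.69 -0.04] F [ 13.7  -2.3 -12.8] open 0.0114 t 17.0
```

```bash
python3 -m creep '[{"linear":[0,0,0],"yaw":0,"jaw":0.5},{"linear":[0,0,0],"yaw":0,"jaw":0.5},{"linear":[0,0,0],"yaw":0,"jaw":0.5},{"linear":[0,0,-1],"yaw":0,"jaw":0.5},{"linear":[0,0,-1],"yaw":0,"jaw":0.5},{"linear":[0,0,-1],"yaw":0,"jaw":0.8},{"linear":[0.92,0.33,-1],"yaw":0,"jaw":0.8},{"linear":[0.92,0.33,-0.5],"yaw":0,"jaw":0.8},{"linear":[0.92,0.33,0],"yaw":0,"jaw":0.8},{"linear":[0.92,0.33,0],"yaw":0,"jaw":0.8},{"linear":[0.92,0.33,0],"yaw":0,"jaw":0.8},{"linear":[0.92,0.33,0],"yaw":0,"jaw":0.8},{"linear":[0.92,0.33,0],"yaw":0,"jaw":0.8},{"linear":[0.92,0.33,0],"yaw":0,"jaw":0.8},{"linear":[0.92,0.33,0],"yaw":0,"jaw":0.8},{"linear":[0.92,0.33,0],"yaw":0,"jaw":0.8},{"linear":[0.92,0.33,0],"yaw":0,"jaw":0.8},{"linear":[0.92,0.33,0],"yaw":0,"jaw":0.8},{"linear":[0,0,0],"yaw":0,"jaw":0.8},{"linear":[0,0,0],"yaw":0,"jaw":0.8}]'
cat > see.py <<'E'
from m import *
for n in("wrist","top","side"):
    f=cam(n); P=cloud(f); print(n,"clock",round(float(sense()["clock"]),1))
    for b in bottles(P): print("  ",b[0],b[1])
    if n=="top":
        hsv=cv2.cvtColor(f["frame"],cv2.COLOR_RGB2HSV); h,s,v=hsv.transpose(2,0,1)
        bl=((h>100)&(h<125)&(s>130)&(v>50)&(P[...,0]>.46)&(P[...,0]<.66)&(P[...,1]<.02)&(P[...,1]>-.38)&(P[...,2]>.04)).astype(np.uint8)
        k,l,st,c=cv2.connectedComponentsWithStats(bl)
        for i in range(1,k):
            if st[i,4]>8: a=P[l==i]; print("  saddle",((a.min(0)+a.max(0))/2).round(3),st[i,4])
        cv2.imwrite("pics/top_last.png",f["frame"][:,:,::-1])
E
python3 see.py;  python3 go.py 0.589 0.214 0.043 87.3
```

```text
clock: 19.48
eef_pos: [0.5631, 0.1598, 0.2022]
orientation: [0.0, 0.725, 0.689, -0.001]
ft_force: [1.2, -0.2, 0.9]
opening: 0.0686
finger_force: 0.0
wrist clock 19.5
top clock 19.6
   [0.4722 0.3641 0.1295] 69
  saddle [ 0.537 -0.072  0.597] 32
  saddle [ 0.583 -0.125  0.058] 34
  saddle [ 0.535 -0.155  0.597] 41
  saddle [ 0.575 -0.283  0.059] 46
  saddle [ 0.517 -0.054  0.059] 34
  saddle [ 0.512 -0.121  0.059] 27
  saddle [ 0.499 -0.153  0.595] 45
  saddle [ 0.504 -0.28   0.057] 46
side clock 19.6
   [0.5892 0.2148 0.1301] 87
   [0.5945 0.3465 0.1295] 109
   [0.471  0.366  0.1294] 115
yaw -0.03 lin [1.86 0.76 5.32] | pos [0.5635 0.1594 0.2025] ang 87.0 j [ 0.17  0.41 -0.69  1.73  0.29  1.11 -0.66] F [ 0.7 -0.4 -0.1] open 0.0682 t 19.6
```

View pics/top_last.png

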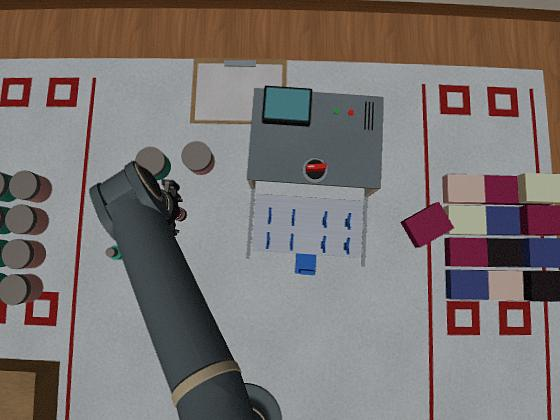

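```bash
python3 -m creep '[{"linear":[0.93,0.38,0],"yaw":0,"jaw":0.8},{"linear":[0.93,0.38,0],"yaw":0,"jaw":0.8},{"linear":[0,0,1],"yaw":0,"jaw":0.8},{"linear":[0,0,1],"yaw":0,"jaw":0.8},{"linear":[0,0,1],"yaw":0,"jaw":0.8},{"linear":[0,0,1],"yaw":0,"jaw":0.8},{"linear":[0,0,1],"yaw":0,"jaw":0.8},{"linear":[0,0,0.2],"yaw":0,"jaw":0.8},{"linear":[0,0,0],"yaw":0,"jaw":0},{"linear":[0,0,0],"yaw":0,"jaw":0},{"linear":[0,0,0],"yaw":0,"jaw":0},{"linear":[0,0,0],"yaw":0,"jaw":0}]' 20; python3 go.py 0.5895 0.214 0.046 87.3
```

```text
clock: 21.12
eef_pos: [0.5904, 0.2159, 0.0481]
orientation: [0.001, 0.725, 0.689, 0.001]
ft_force: [1.8, -0.8, 5.2]
opening: 0.0394
finger_force: 22.3
yaw -0.03 lin [-0.06 -0.03  0.07] | pos [0.5904 0.2159 0.0481] ang 87.0 j [ 0.01  0.64 -0.6   1.76  0.46  0.88 -0.85] F [ 1.8 -0.8  5.2] open 0.0394 t 21.1
```

```bash
python3 -m creep '[{"linear":[-0.39,0,0],"yaw":0,"jaw":0},{"linear":[-0.39,0,0],"yaw":0,"jaw":0},{"linear":[-0.39,0,0.07],"yaw":0,"jaw":0},{"linear":[-0.38,0,0.07],"yaw":0,"jaw":0},{"linear":[-0.36,0,0.16],"yaw":0,"jaw":0},{"linear":[-0.36,0,0.16],"yaw":0,"jaw":0}]' 20; python3 go.py 0.5895 0.214 0.046 87.3; python3 -c "
from h import *
f=cam('side'); cv2.imwrite('pics/tilt1.png',cv2.resize(f['frame'][190:340,180:380],(600,450))[:,:,::-1])"
```

```text
clock: 21.88
eef_pos: [0.587, 0.1476, 0.0339]
orientation: [0.0, 0.725, 0.689, 0.002]
ft_force: [1.2, 2.3, 1.7]
opening: 0.0393
finger_force: 23.9
yaw -0.03 lin [ 2.22 -0.02 -0.4 ] | pos [0.587  0.1476 0.0339] ang 87.0 j [ 0.11  0.63 -0.59  1.83  0.47  0.82 -0.77] F [1.2 2.3 1.7] open 0.0393 t 21.9
```

View pics/tilt1.png

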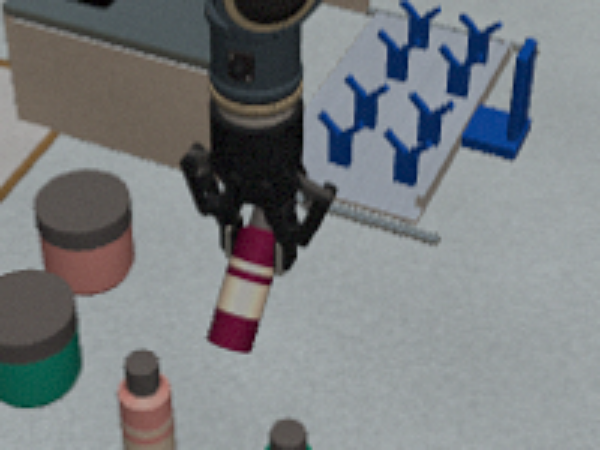

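The plum bottle is tilted about 45° in the grip, cap towards the scanner. I'll continue, then regrip it at mid-body.

```bash
python3 -m creep '[{"linear":[-0.3,0,0.25],"yaw":0,"jaw":0},{"linear":[-0.3,0,0.25],"yaw":0,"jaw":0},{"linear":[-0.23,0,0.32],"yaw":0,"jaw":0},{"linear":[-0.23,0,0.32],"yaw":0,"jaw":0},{"linear":[-0.14,0,0.3],"yaw":0,"jaw":0},{"linear":[-0.14,0,0.3],"yaw":0,"jaw":0},{"linear":[0,0,0],"yaw":0,"jaw":0}]' 20
cat > lie.py <<'E'
# lying bottle near tool in side view: extent along y
from h import *; import sys
x0,y0=map(float,sys.argv[1:3]); hue=sys.argv[3]
f=cam('side'); P=cloud(f); hsv=cv2.cvtColor(f['frame'],cv2.COLOR_RGB2HSV); h,s,v=map(lambda a:a.astype(int),hsv.transpose(2,0,1))
m={'plum':((h>160)&(s>120)),'teal':((h>70)&(h<90)&(s>100)),'pink':((h<12)|(h>172))&(s>60)&(s<150)&(v>70)}[hue]
m=m&(np.hypot(P[...,0]-x0,P[...,1]-y0)<.14)&(P[...,2]<.2)&(P[...,2]>.004)
r=P[m]; print(len(r),np.percentile(r,[1,25,50,75,99],axis=0).round(3))
v,u=np.where(m); a,b=max(0,int(np.median(v))-80),max(0,int(np.median(u))-105)
cv2.imwrite('pics/lie_%s.png'%sys.argv[4],cv2.resize(f['frame'][a:a+160,b:b+210],(525,400))[:,:,::-1])
E
python3 lie.py 0.585 0.15 plum 1; python3 go.py 0.5895 0.214 -0.01 87.3
```

```text
clock: 22.8
eef_pos: [0.5828, 0.1073, -0.0205]
orientation: [-0.001, 0.725, 0.689, -0.001]
ft_force: [1.2, -0.9, 0.4]
opening: 0.0392
finger_force: 23.8
317 [[0.564 0.101 0.007]
 [0.572 0.131 0.029]
 [0.58  0.181 0.038]
 [0.589 0.193 0.043]
 [0.603 0.197 0.116]]
yaw -0.02 lin [ 3.56  0.05 -0.34] | pos [ 0.5829  0.1075 -0.0201] ang 87.1 j [ 0.15  0.69 -0.55  1.88  0.52  0.72 -0.75] F [ 0.1 -0.5 -0.2] open 0.0395 t 22.9
```

View pics/lie_1.png

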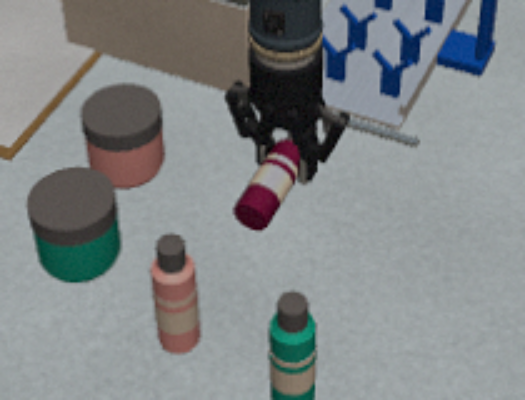

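The plum bottle lies on the table in the grip, base at y≈0.197, so its mid-body is at y≈0.147. I'll slide the loosened jaws to there.

```bash
python3 -m creep '[{"linear":[0,0,0],"yaw":0,"jaw":0.54},{"linear":[0,0,0],"yaw":0,"jaw":0.54},{"linear":[0.44,0,0],"yaw":0,"jaw":0.54},{"linear":[0.44,0,0],"yaw":0,"jaw":0.54},{"linear":[0.44,0,0],"yaw":0,"jaw":0.54},{"linear":[0,0,0],"yaw":0,"jaw":0},{"linear":[0,0,0],"yaw":0,"jaw":0},{"linear":[0,0,0],"yaw":0,"jaw":0}]' 40;  python3 go.py 0.5856 -0.0919 0.1 87.2; python3 lie.py 0.585 0.15 plum 2
```

```text
clock: 23.85
eef_pos: [0.5864, 0.1478, -0.0187]
orientation: [-0.0, 0.725, 0.689, 0.001]
ft_force: [-0.9, 4.2, 5.5]
opening: 0.0388
finger_force: 40.2
yaw -0.01 lin [-7.98  0.36 -3.96] | pos [ 0.5864  0.1478 -0.0187] ang 87.1 j [ 0.08  0.7  -0.55  1.85  0.52  0.73 -0.81] F [-0.9  4.2  5.5] open 0.0388 t 23.9
250 [[0.551 0.094 0.008]
 [0.573 0.17  0.024]
 [0.581 0.184 0.033]
 [0.591 0.189 0.039]
 [0.603 0.193 0.089]]
```

```bash
python3 -m creep '[{"linear":[0,0,-0.6],"yaw":0,"jaw":0},{"linear":[0,0,-1],"yaw":0,"jaw":0},{"linear":[0,0,-1],"yaw":0,"jaw":0},{"linear":[0,0,-1],"yaw":0,"jaw":0},{"linear":[0,0,-0.5],"yaw":0,"jaw":0},{"linear":[-0.8,0.04,0],"yaw":0,"jaw":0},{"linear":[-0.8,0.04,0],"yaw":0,"jaw":0},{"linear":[-0.8,0.04,0],"yaw":0,"jaw":0},{"linear":[-0.8,0.04,0],"yaw":0,"jaw":0},{"linear":[-0.8,0.04,0],"yaw":0,"jaw":0},{"linear":[-0.8,0.04,0],"yaw":0,"jaw":0},{"linear":[-0.8,0.04,0],"yaw":0,"jaw":0},{"linear":[-0.8,0.04,0],"yaw":0,"jaw":0},{"linear":[-0.8,0.04,0],"yaw":0,"jaw":0},{"linear":[-0.78,0,0],"yaw":0,"jaw":0},{"linear":[0,0,0],"yaw":0,"jaw":0},{"linear":[0,0,0],"yaw":0,"jaw":0}]';  python3 go.py 0.5856 -0.0919 0.039 87.2; python3 lie.py 0.585 -0.09 plum 3
```

```text
clock: 26.02
eef_pos: [0.5837, -0.0922, 0.1033]
orientation: [-0.001, 0.725, 0.689, -0.0]
ft_force: [0.5, 0.7, -1.4]
opening: 0.0388
finger_force: 40.6
yaw -0.01 lin [0.01 0.06 2.14] | pos [ 0.5837 -0.0922  0.1033] ang 87.1 j [ 0.55  0.52 -0.63  1.81  0.37  0.93 -0.29] F [ 0.5  0.7 -1.4] open 0.0388 t 26.0
199 [[ 0.564 -0.169  0.126]
 [ 0.572 -0.066  0.143]
 [ 0.582 -0.053  0.154]
 [ 0.591 -0.051  0.162]
 [ 0.698 -0.047  0.197]]
```

View pics/lie_3.png

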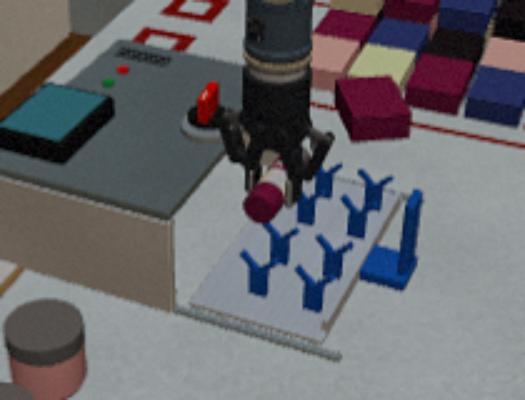

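```bash
python3 -m creep '[{"linear":[0.24,0.03,0],"yaw":0,"jaw":0},{"linear":[0,0,0.6],"yaw":0,"jaw":0},{"linear":[0,0,0.6],"yaw":0,"jaw":0},{"linear":[0,0,0.5],"yaw":0,"jaw":0},{"linear":[0,0,0.4],"yaw":0,"jaw":0},{"linear":[0,0,0],"yaw":0,"jaw":0},{"linear":[0,0,0],"yaw":0,"jaw":0}]';  python3 go.py 0.5856 -0.0919 0.039 87.2; python3 lie.py 0.585 -0.09 plum 3
```

```text
clock: 26.95
eef_pos: [0.5856, -0.0857, 0.0404]
orientation: [-0.0, 0.725, 0.689, 0.0]
ft_force: [0.3, 0.1, -1.8]
opening: 0.0385
finger_force: 40.6
yaw -0.01 lin [-0.21  0.01  0.05] | pos [ 0.5856 -0.0857  0.0404] ang 87.1 j [ 0.5   0.6  -0.58  1.86  0.44  0.82 -0.36] F [ 0.3  0.1 -1.8] open 0.0385 t 26.9
195 [[ 0.554 -0.165  0.062]
 [ 0.575 -0.06   0.08 ]
 [ 0.584 -0.048  0.091]
 [ 0.593 -0.044  0.099]
 [ 0.699 -0.041  0.193]]
```

```bash
python3 -m creep '[{"linear":[0,0,0.06],"yaw":0,"jaw":0},{"linear":[0,0,0],"yaw":0,"jaw":0.56},{"linear":[0,0,0],"yaw":0,"jaw":0.56},{"linear":[0,0,0],"yaw":0,"jaw":0.56},{"linear":[0,0,-1],"yaw":0,"jaw":0.56},{"linear":[0,0,-1],"yaw":0,"jaw":0.56},{"linear":[0,0,-1],"yaw":0,"jaw":0.56},{"linear":[0,0,-1],"yaw":0,"jaw":0.8},{"linear":[0,0,-0.8],"yaw":0,"jaw":0.8}]'
python3 -m creep '[{"linear":[0.96,-0.03,0],"yaw":0,"jaw":0.8},{"linear":[0.96,-0.03,0],"yaw":0,"jaw":0.8},{"linear":[0.96,-0.03,0],"yaw":0,"jaw":0.8},{"linear":[0.96,-0.03,0],"yaw":0,"jaw":0.8},{"linear":[0.96,-0.03,0],"yaw":0,"jaw":0.8},{"linear":[0.96,-0.03,0],"yaw":0,"jaw":0.8},{"linear":[0.96,-0.03,0],"yaw":0,"jaw":0.8},{"linear":[0.96,-0.03,0],"yaw":0,"jaw":0.8},{"linear":[0.96,-0.03,0],"yaw":0,"jaw":0.8},{"linear":[0.96,-0.03,0],"yaw":0,"jaw":0.8},{"linear":[0.96,-0.03,0],"yaw":0,"jaw":0.8},{"linear":[0.96,-0.03,0],"yaw":0,"jaw":0.8},{"linear":[0.96,-0.03,0],"yaw":0,"jaw":0.8},{"linear":[0.96,-0.03,0],"yaw":0,"jaw":0.8},{"linear":[0.9,0,0],"yaw":0,"jaw":0.8},{"linear":[0,0,0],"yaw":0,"jaw":0.8},{"linear":[0,0,0],"yaw":0,"jaw":0.8}]'
cat > cr.py <<'E'
# cradles from the top view: blue pull + bottle in scanner frame
from h import *
f=cam('top'); P=cloud(f)
c,n=np.cos(np.radians(-2.8)),np.sin(np.radians(-2.8)); X=np.array([c,n]);Y=np.array([-n,c]); pull=np.array([.4319,-.1645])
fc=pull+.08*X
S=np.stack([(P[...,:2]-fc)@X,(P[...,:2]-fc)@Y],-1)
for i,(a,b) in enumerate([(0,-.08),(0,.08),(.07,-.08),(.07,.08)]):
    U=S-np.array([a,b]); m=(abs(U[...,0])<.028)&(abs(U[...,1])<.1)&(P[...,2]>.072)&(P[...,2]<.115)
    q=P[m][:,2]; 
    if m.sum()<30: print(i,"empty"); continue
    u=U[m]; col=f['frame'][m]; body=(q>.09)
    t=u[body]; print(i,"n",m.sum(),"zmax",np.percentile(q,98).round(3),"x mid",np.median(t[:,0]).round(4),"y of body top",t[:,1].min().round(4),t[:,1].max().round(4),"all y",u[:,1].min().round(4),u[:,1].max().round(4), "color",np.median(col[body],axis=0), "axis deg",np.degrees(np.polyfit(t[:,1],t[:,0],1)[0]).round(1))
E
python3 cr.py; python3 see.py; python3 go.py 0.595 0.345 0.046 87.3
```

```text
clock: 28.12
eef_pos: [0.5857, -0.0856, 0.1841]
orientation: [0.0, 0.725, 0.689, 0.0]
ft_force: [-0.4, 0.3, 0.2]
opening: 0.0683
finger_force: 0.0
clock: 30.25
eef_pos: [0.5952, 0.3434, 0.1824]
orientation: [0.0, 0.725, 0.688, -0.001]
ft_force: [0.1, -0.4, 0.3]
opening: 0.0682
finger_force: 0.0
0 empty
1 empty
2 n 64 zmax 0.094 x mid -0.0009 y of body top 0.0803 0.1 all y 0.0803 0.1 color [101.5  95.   89.5] axis deg -0.4
3 n 608 zmax 0.102 x mid -0.0007 y of body top -0.0797 0.0494 all y -0.0797 0.0494 color [108.  37.  63.] axis deg 0.0
wrist clock 30.4
top clock 30.4
   [0.5958 0.3444 0.1298] 81
  saddle [ 0.58  -0.215  0.06 ] 43
  saddle [ 0.577 -0.283  0.058] 43
  saddle [ 0.517 -0.054  0.061] 35
  saddle [ 0.514 -0.121  0.06 ] 28
  saddle [ 0.509 -0.212  0.057] 45
  saddle [ 0.507 -0.28   0.058] 44
side clock 30.4
   [0.5944 0.3463 0.1291] 109
   [0.4711 0.3659 0.1295] 113
yaw -0.03 lin [ 0.06 -0.02  4.56] | pos [0.5955 0.3431 0.1828] ang 87.0 j [-0.14  0.6  -0.69  1.5   0.4   1.18 -0.95] F [-0.5  0.   0.5] open 0.0681 t 30.4
```

View pics/top_last.png

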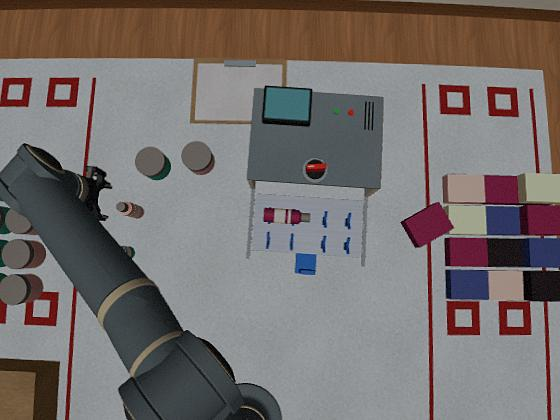

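Plum is centred in cradle 3: along the cradle it spans -80 mm (cap) to +49 mm (base). Next is pink.

```bash
python3 -m creep '[{"linear":[0.06,0,0.9],"yaw":0,"jaw":0.8},{"linear":[0,0,0.9],"yaw":0,"jaw":0.8},{"linear":[0,0,0.9],"yaw":0,"jaw":0.8},{"linear":[0,0,0.9],"yaw":0,"jaw":0.8},{"linear":[0,0,0.9],"yaw":0,"jaw":0.8},{"linear":[0,0,0],"yaw":0,"jaw":0.8},{"linear":[0,0,0],"yaw":0,"jaw":0},{"linear":[0,0,0],"yaw":0,"jaw":0},{"linear":[0,0,0],"yaw":0,"jaw":0},{"linear":[0,0,0],"yaw":0,"jaw":0}]' 20; python3 go.py 0.595 0.345 0.046 87.3
```

```text
clock: 31.7
eef_pos: [0.5962, 0.3471, 0.0496]
orientation: [0.0, 0.725, 0.689, 0.001]
ft_force: [0.1, 0.2, 7.2]
opening: 0.0393
finger_force: 21.5
yaw -0.02 lin [-0.07 -0.04  0.12] | pos [0.5962 0.3471 0.0496] ang 87.1 j [-0.18  0.73 -0.62  1.61  0.5   0.97 -1.02] F [0.1 0.2 7.2] open 0.0393 t 31.7
```

```bash
python3 -m creep '[{"linear":[-0.39,0,0],"yaw":0,"jaw":0},{"linear":[-0.39,0,0],"yaw":0,"jaw":0},{"linear":[-0.39,0,0.07],"yaw":0,"jaw":0},{"linear":[-0.38,0,0.07],"yaw":0,"jaw":0},{"linear":[-0.36,0,0.16],"yaw":0,"jaw":0},{"linear":[-0.36,0,0.16],"yaw":0,"jaw":0},{"linear":[-0.3,0,0.25],"yaw":0,"jaw":0},{"linear":[-0.3,0,0.25],"yaw":0,"jaw":0},{"linear":[-0.23,0,0.32],"yaw":0,"jaw":0},{"linear":[-0.23,0,0.32],"yaw":0,"jaw":0},{"linear":[-0.14,0,0.3],"yaw":0,"jaw":0},{"linear":[-0.14,0,0.35],"yaw":0,"jaw":0},{"linear":[0,0,0],"yaw":0,"jaw":0}]' 20; python3 go.py 0.595 0.345 -0.02 87.3;  python3 lie.py 0.59 0.29 pink 4
```

```text
clock: 33.33
eef_pos: [0.5886, 0.2379, -0.0211]
orientation: [-0.001, 0.725, 0.689, -0.001]
ft_force: [-0.5, -1.3, -0.1]
opening: 0.0391
finger_force: 23.4
yaw -0.02 lin [ 3.57  0.05 -0.04] | pos [ 0.5886  0.2379 -0.0211] ang 87.1 j [-0.04  0.75 -0.58  1.77  0.56  0.79 -0.96] F [-0.5 -1.3 -0.1] open 0.0391 t 33.3
401 [[0.569 0.232 0.006]
 [0.578 0.261 0.029]
 [0.587 0.309 0.038]
 [0.596 0.324 0.042]
 [0.611 0.328 0.075]]
```

View pics/lie_4.png

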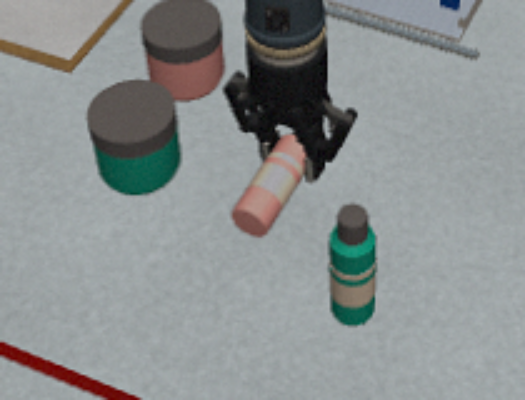

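Pink lies flat, cap towards the scanner. Its geometry matches plum's, so the jaws slide 33 mm, then lift.

```bash
python3 -m creep '[{"linear":[0,0,0],"yaw":0,"jaw":0.54},{"linear":[0,0,0],"yaw":0,"jaw":0.54},{"linear":[0.37,0,0],"yaw":0,"jaw":0.54},{"linear":[0.37,0,0],"yaw":0,"jaw":0.54},{"linear":[0.36,0,0],"yaw":0,"jaw":0.54},{"linear":[0,0,0],"yaw":0,"jaw":0},{"linear":[0,0,0],"yaw":0,"jaw":0},{"linear":[0,0,0],"yaw":0,"jaw":0},{"linear":[0,0,-0.6],"yaw":0,"jaw":0},{"linear":[0,0,-1],"yaw":0,"jaw":0},{"linear":[0,0,-1],"yaw":0,"jaw":0},{"linear":[0,0,-1],"yaw":0,"jaw":0},{"linear":[0,0,-0.6],"yaw":0,"jaw":0},{"linear":[0,0,0],"yaw":0,"jaw":0}]' 40;  python3 go.py 0.5157 -0.0885 0.11 87.2; python3 lie.py 0.59 0.27 pink 5
```

```text
clock: 35.12
eef_pos: [0.592, 0.2708, 0.1076]
orientation: [0.001, 0.725, 0.688, 0.001]
ft_force: [1.2, 0.4, -2.2]
opening: 0.039
finger_force: 40.5
yaw -0.02 lin [-12.09  -1.95  -0.08] | pos [0.592  0.2708 0.1076] ang 87.0 j [-0.03  0.62 -0.67  1.66  0.44  1.01 -0.9 ] F [ 1.2  0.4 -2.2] open 0.039 t 35.1
356 [[0.571 0.224 0.083]
 [0.579 0.301 0.149]
 [0.589 0.315 0.159]
 [0.598 0.321 0.165]
 [0.711 0.324 0.175]]
```

```bash
python3 -m creep '[{"linear":[-0.93,-0.15,0],"yaw":0,"jaw":0},{"linear":[-0.93,-0.15,0],"yaw":0,"jaw":0},{"linear":[-0.93,-0.15,0],"yaw":0,"jaw":0},{"linear":[-0.93,-0.15,0],"yaw":0,"jaw":0},{"linear":[-0.93,-0.15,0],"yaw":0,"jaw":0},{"linear":[-0.93,-0.15,0],"yaw":0,"jaw":0},{"linear":[-0.93,-0.15,0],"yaw":0,"jaw":0},{"linear":[-0.93,-0.15,0],"yaw":0,"jaw":0},{"linear":[-0.93,-0.15,0],"yaw":0,"jaw":0},{"linear":[-0.93,-0.15,0],"yaw":0,"jaw":0},{"linear":[-0.93,-0.15,0],"yaw":0,"jaw":0},{"linear":[-0.93,-0.15,0],"yaw":0,"jaw":0},{"linear":[-0.93,-0.15,0],"yaw":0,"jaw":0},{"linear":[0,0,0],"yaw":0,"jaw":0},{"linear":[0,0,0],"yaw":0,"jaw":0}]';  python3 go.py 0.5157 -0.0885 0.039 87.2; python3 lie.py 0.515 -0.09 pink 6
```

```text
clock: 37.05
eef_pos: [0.5136, -0.0873, 0.1056]
orientation: [-0.001, 0.725, 0.689, -0.0]
ft_force: [0.5, 0.1, -1.5]
opening: 0.0387
finger_force: 40.5
yaw -0.01 lin [-0.04  0.07  2.22] | pos [ 0.5136 -0.0873  0.1056] ang 87.1 j [ 0.64  0.43 -0.7   1.97  0.35  0.87 -0.29] F [ 0.5  0.1 -1.5] open 0.0387 t 37.0
257 [[ 0.495 -0.144  0.071]
 [ 0.505 -0.061  0.141]
 [ 0.515 -0.042  0.155]
 [ 0.525 -0.037  0.163]
 [ 0.595 -0.034  0.169]]
```

```bash
python3 -m creep '[{"linear":[-0.11,0.07,0],"yaw":0,"jaw":0},{"linear":[0,0,0.6],"yaw":0,"jaw":0},{"linear":[0,0,0.6],"yaw":0,"jaw":0},{"linear":[0,0,0.6],"yaw":0,"jaw":0},{"linear":[0,0,0.43],"yaw":0,"jaw":0},{"linear":[0,0,0],"yaw":0,"jaw":0},{"linear":[0,0,0],"yaw":0,"jaw":0.56},{"linear":[0,0,0],"yaw":0,"jaw":0.56},{"linear":[0,0,0],"yaw":0,"jaw":0.56},{"linear":[0,0,-1],"yaw":0,"jaw":0.56},{"linear":[0,0,-1],"yaw":0,"jaw":0.56},{"linear":[0,0,-1],"yaw":0,"jaw":0.56},{"linear":[0,0,-1],"yaw":0,"jaw":0.8},{"linear":[0,0,-0.8],"yaw":0,"jaw":0.8}]'; python3 see.py | grep -v sadd; python3 go.py 0.471 0.365 0.19 87.2
```

```text
clock: 38.85
eef_pos: [0.5163, -0.0915, 0.1848]
orientation: [0.001, 0.725, 0.689, 0.0]
ft_force: [-0.3, -0.0, 0.4]
opening: 0.0684
finger_force: 0.0
wrist clock 38.9
top clock 39.0
   [0.4721 0.364  0.1299] 70
side clock 39.0
   [0.471  0.3659 0.1294] 115
yaw -0.02 lin [15.13 -2.27 -0.19] | pos [ 0.5168 -0.0916  0.1844] ang 87.0 j [ 0.7   0.33 -0.75  1.88  0.27  1.02 -0.21] F [-1.1  1.4  0. ] open 0.0685 t 39.0
```

```bash
python3 -m creep '[{"linear":[0.95,-0.14,0],"yaw":0,"jaw":0.8},{"linear":[0.95,-0.14,0],"yaw":0,"jaw":0.8},{"linear":[0.95,-0.14,0],"yaw":0,"jaw":0.8},{"linear":[0.95,-0.14,0],"yaw":0,"jaw":0.8},{"linear":[0.95,-0.14,0],"yaw":0,"jaw":0.8},{"linear":[0.95,-0.14,0],"yaw":0,"jaw":0.8},{"linear":[0.95,-0.14,0],"yaw":0,"jaw":0.8},{"linear":[0.95,-0.14,0],"yaw":0,"jaw":0.8},{"linear":[0.95,-0.14,0],"yaw":0,"jaw":0.8},{"linear":[0.95,-0.14,0],"yaw":0,"jaw":0.8},{"linear":[0.95,-0.14,0],"yaw":0,"jaw":0.8},{"linear":[0.95,-0.14,0],"yaw":0,"jaw":0.8},{"linear":[0.95,-0.14,0],"yaw":0,"jaw":0.8},{"linear":[0.95,-0.14,0],"yaw":0,"jaw":0.8},{"linear":[0.95,-0.14,0],"yaw":0,"jaw":0.8},{"linear":[0.9,-0.17,0],"yaw":0,"jaw":0.8},{"linear":[0,0,0],"yaw":0,"jaw":0.8},{"linear":[0,0,0],"yaw":0,"jaw":0.8}]';python3 cr.py; python3 see.py|grep -v sadd; python3 go.py 0.4715 0.365 0.046 87.2
```

```text
clock: 41.25
eef_pos: [0.4714, 0.3646, 0.1822]
orientation: [0.0, 0.725, 0.689, -0.001]
ft_force: [-0.3, 0.2, -0.5]
opening: 0.0686
finger_force: 0.0
0 n 69 zmax 0.095 x mid 0.0003 y of body top 0.0821 0.0989 all y 0.0396 0.0991 color [95.5 88.5 84. ] axis deg -0.3
1 n 626 zmax 0.101 x mid 0.0011 y of body top -0.0779 0.0492 all y -0.0793 0.0492 color [148. 135. 125.] axis deg 0.3
2 n 66 zmax 0.093 x mid 0.0025 y of body top 0.0806 0.0999 all y 0.0801 0.0999 color [93.  88.  82.5] axis deg -2.9
3 n 615 zmax 0.101 x mid 0.0009 y of body top -0.0794 0.0495 all y -0.0799 0.0495 color [102.  36.  61.] axis deg -0.4
wrist clock 41.4
top clock 41.4
   [0.4724 0.3636 0.1299] 72
side clock 41.5
   [0.4709 0.366  0.1293] 117
yaw -0.02 lin [ 0.01 -0.02  4.57] | pos [0.4719 0.3647 0.1831] ang 87.0 j [-0.14  0.48 -0.81  1.72  0.39  1.11 -1.12] F [-0.4  0.   0.7] open 0.0686 t 41.5
```

View pics/top_last.png

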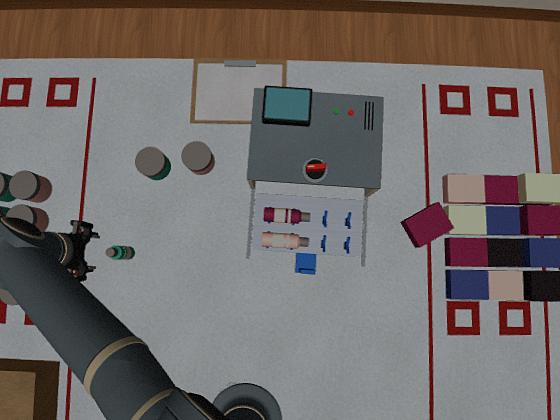

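Plum and pink both lie centred, at (287,215) and (286,241). Now teal, last. It is still at (120,252).

```bash
python3 -m creep '[{"linear":[0.03,0,0.9],"yaw":0,"jaw":0.8},{"linear":[0,0,0.9],"yaw":0,"jaw":0.8},{"linear":[0,0,0.9],"yaw":0,"jaw":0.8},{"linear":[0,0,0.9],"yaw":0,"jaw":0.8},{"linear":[0,0,0.9],"yaw":0,"jaw":0.8},{"linear":[0,0,0],"yaw":0,"jaw":0.8},{"linear":[0,0,0],"yaw":0,"jaw":0},{"linear":[0,0,0],"yaw":0,"jaw":0},{"linear":[0,0,0],"yaw":0,"jaw":0},{"linear":[0,0,0],"yaw":0,"jaw":0}]' 20; python3 go.py 0.4715 0.365 0.046 87.3
```

```text
clock: 42.7
eef_pos: [0.4724, 0.3676, 0.0499]
orientation: [0.0, 0.725, 0.689, 0.001]
ft_force: [0.0, 0.0, 6.8]
opening: 0.0396
finger_force: 21.5
yaw -0.03 lin [-0.09 -0.03  0.13] | pos [0.4724 0.3676 0.0499] ang 87.0 j [-0.21  0.63 -0.72  1.83  0.53  0.88 -1.24] F [0.  0.  6.8] open 0.0396 t 42.7
```

```bash
python3 -m creep '[{"linear":[-0.39,0,0],"yaw":0,"jaw":0},{"linear":[-0.39,0,0],"yaw":0,"jaw":0},{"linear":[-0.39,0,0.07],"yaw":0,"jaw":0},{"linear":[-0.38,0,0.07],"yaw":0,"jaw":0},{"linear":[-0.36,0,0.16],"yaw":0,"jaw":0},{"linear":[-0.36,0,0.16],"yaw":0,"jaw":0},{"linear":[-0.3,0,0.25],"yaw":0,"jaw":0},{"linear":[-0.3,0,0.25],"yaw":0,"jaw":0},{"linear":[-0.23,0,0.32],"yaw":0,"jaw":0},{"linear":[-0.23,0,0.32],"yaw":0,"jaw":0},{"linear":[-0.14,0,0.3],"yaw":0,"jaw":0},{"linear":[-0.14,0,0.35],"yaw":0,"jaw":0},{"linear":[0,0,0],"yaw":0,"jaw":0}]' 20; python3 go.py 0.4715 0.365 -0.02 87.3;  python3 lie.py 0.465 0.31 teal 7
```

```text
clock: 44.32
eef_pos: [0.4652, 0.2583, -0.0202]
orientation: [-0.0, 0.725, 0.689, -0.001]
ft_force: [0.4, -1.4, 0.4]
opening: 0.0393
finger_force: 23.8
yaw -0.02 lin [ 3.56  0.04 -0.01] | pos [ 0.4652  0.2583 -0.0202] ang 87.1 j [-0.09  0.65 -0.65  2.02  0.62  0.68 -1.2 ] F [ 0.4 -1.4  0.4] open 0.0393 t 44.3
472 [[0.443 0.25  0.009]
 [0.455 0.272 0.032]
 [0.464 0.328 0.039]
 [0.473 0.344 0.043]
 [0.488 0.349 0.145]]
```

```bash
python3 -m creep '[{"linear":[0,0,0],"yaw":0,"jaw":0.54},{"linear":[0,0,0],"yaw":0,"jaw":0.54},{"linear":[0.37,0,0],"yaw":0,"jaw":0.54},{"linear":[0.37,0,0],"yaw":0,"jaw":0.54},{"linear":[0.4,0,0],"yaw":0,"jaw":0.54},{"linear":[0,0,0],"yaw":0,"jaw":0},{"linear":[0,0,0],"yaw":0,"jaw":0},{"linear":[0,0,0],"yaw":0,"jaw":0},{"linear":[0,0,-0.6],"yaw":0,"jaw":0},{"linear":[0,0,-1],"yaw":0,"jaw":0},{"linear":[0,0,-1],"yaw":0,"jaw":0},{"linear":[0,0,-1],"yaw":0,"jaw":0},{"linear":[0,0,-1],"yaw":0,"jaw":0},{"linear":[0,0,0],"yaw":0,"jaw":0}]' 40;  python3 go.py 0.5079 -0.2483 0.12 87.2; python3 lie.py 0.465 0.29 teal 8
```

```text
clock: 46.12
eef_pos: [0.4687, 0.2922, 0.121]
orientation: [0.001, 0.726, 0.688, 0.001]
ft_force: [-0.1, 0.2, -1.9]
opening: 0.0388
finger_force: 40.6
yaw -0.02 lin [-17.93   2.19   0.03] | pos [0.4687 0.2922 0.121 ] ang 87.0 j [-0.02  0.48 -0.8   1.89  0.43  0.95 -1.08] F [-0.1  0.2 -1.9] open 0.0388 t 46.1
385 [[0.45  0.262 0.145]
 [0.458 0.323 0.164]
 [0.467 0.336 0.174]
 [0.476 0.341 0.178]
 [0.487 0.343 0.182]]
```

```bash
python3 -m creep '[{"linear":[-0.94,0.12,0],"yaw":0,"jaw":0},{"linear":[-0.94,0.12,0],"yaw":0,"jaw":0},{"linear":[-0.94,0.12,0],"yaw":0,"jaw":0},{"linear":[-0.94,0.12,0],"yaw":0,"jaw":0},{"linear":[-0.94,0.12,0],"yaw":0,"jaw":0},{"linear":[-0.94,0.12,0],"yaw":0,"jaw":0},{"linear":[-0.94,0.12,0],"yaw":0,"jaw":0},{"linear":[-0.94,0.12,0],"yaw":0,"jaw":0},{"linear":[-0.94,0.12,0],"yaw":0,"jaw":0},{"linear":[-0.94,0.12,0],"yaw":0,"jaw":0},{"linear":[-0.94,0.12,0],"yaw":0,"jaw":0},{"linear":[-0.94,0.12,0],"yaw":0,"jaw":0},{"linear":[-0.94,0.12,0],"yaw":0,"jaw":0},{"linear":[-0.94,0.12,0],"yaw":0,"jaw":0},{"linear":[-0.94,0.12,0],"yaw":0,"jaw":0},{"linear":[-0.94,0.12,0],"yaw":0,"jaw":0},{"linear":[-0.94,0.12,0],"yaw":0,"jaw":0},{"linear":[-0.94,0.12,0],"yaw":0,"jaw":0},{"linear":[-0.94,0.05,0],"yaw":0,"jaw":0},{"linear":[0,0,0],"yaw":0,"jaw":0}]';python3 -m creep '[{"linear":[0,0,0],"yaw":0,"jaw":0}]';  python3 go.py 0.5079 -0.2483 0.0385 87.2; python3 lie.py 0.508 -0.25 teal 9
```

```text
clock: 48.68
eef_pos: [0.5041, -0.2484, 0.1169]
orientation: [-0.002, 0.727, 0.687, -0.001]
ft_force: [0.6, -0.2, -1.1]
opening: 0.0385
finger_force: 40.6
clock: 48.8
eef_pos: [0.5053, -0.2446, 0.1178]
orientation: [-0.001, 0.725, 0.689, -0.0]
ft_force: [0.1, 0.8, -2.2]
opening: 0.0386
finger_force: 40.6
yaw -0.01 lin [-0.12  0.09  2.64] | pos [ 0.5053 -0.2446  0.1178] ang 87.1 j [ 0.92  0.48 -0.72  1.87  0.39  0.94 -0.02] F [ 0.1  0.8 -2.2] open 0.0386 t 48.8
187 [[ 0.484 -0.288  0.143]
 [ 0.495 -0.216  0.158]
 [ 0.504 -0.198  0.168]
 [ 0.512 -0.195  0.174]
 [ 0.536 -0.192  0.193]]
```

```bash
python3 -m creep '[{"linear":[-0.16,0.08,0],"yaw":0,"jaw":0},{"linear":[0,0,0.6],"yaw":0,"jaw":0},{"linear":[0,0,0.6],"yaw":0,"jaw":0},{"linear":[0,0,0.6],"yaw":0,"jaw":0},{"linear":[0,0,0.5],"yaw":0,"jaw":0},{"linear":[0,0,0.33],"yaw":0,"jaw":0},{"linear":[0,0,0],"yaw":0,"jaw":0},{"linear":[0,0,0],"yaw":0,"jaw":0.56},{"linear":[0,0,0],"yaw":0,"jaw":0.56},{"linear":[0,0,0],"yaw":0,"jaw":0.56},{"linear":[0,0,-1],"yaw":0,"jaw":0.56},{"linear":[0,0,-1],"yaw":0,"jaw":0.56},{"linear":[0,0,-1],"yaw":0,"jaw":0.56},{"linear":[0,0,-1],"yaw":0,"jaw":0.56},{"linear":[0,0,-0.8],"yaw":0,"jaw":0.56}]'; python3 go.py 0.4319 -0.1645 0.0675 87.2
```

```text
clock: 50.72
eef_pos: [0.5087, -0.2506, 0.1854]
orientation: [0.001, 0.725, 0.689, 0.0]
ft_force: [-1.0, -0.9, -0.1]
opening: 0.0482
finger_force: 0.0
yaw -0.01 lin [ 2.74 -2.7   3.93] | pos [ 0.5087 -0.2506  0.1854] ang 87.1 j [ 0.97  0.41 -0.76  1.79  0.32  1.07  0.04] F [-1.  -0.9 -0.1] open 0.0482 t 50.7
```

```bash
python3 -m creep '[{"linear":[0.9,-0.9,0],"yaw":0,"jaw":0.5},{"linear":[0.9,-0.9,0],"yaw":0,"jaw":0.5},{"linear":[0.94,-0.9,0],"yaw":0,"jaw":0.5},{"linear":[0,0,0],"yaw":0,"jaw":0.5},{"linear":[0,0,0],"yaw":0,"jaw":0.5}]'; python3 cr.py; python3 see.py | grep sadd; python3 go.py 0.4319 -0.1645 0.0675 87.2
```

```text
clock: 51.35
eef_pos: [0.4324, -0.165, 0.1844]
orientation: [0.001, 0.725, 0.689, 0.0]
ft_force: [0.0, -0.4, -0.9]
opening: 0.0428
finger_force: 0.0
0 n 688 zmax 0.101 x mid 0.0014 y of body top -0.0787 0.0992 all y -0.0803 0.0992 color [ 60. 138. 116.] axis deg 0.5
1 n 624 zmax 0.101 x mid 0.0013 y of body top -0.0779 0.0493 all y -0.0792 0.0493 color [151. 138. 128.] axis deg -0.3
2 n 68 zmax 0.094 x mid 0.0009 y of body top 0.0807 0.0976 all y -0.0349 0.1 color [100.5  94.   90. ] axis deg -12.9
3 n 613 zmax 0.101 x mid 0.0007 y of body top -0.0793 0.0496 all y -0.0799 0.0496 color [106.   36.   62.5] axis deg 0.0
  saddle [ 0.581 -0.215  0.06 ] 40
  saddle [ 0.578 -0.283  0.059] 43
yaw -0.02 lin [ 0.01 -0.02  3.88] | pos [ 0.4324 -0.1649  0.1839] ang 87.0 j [ 1.01  0.24 -0.84  2.01  0.21  0.98  0.01] F [ 0.8 -0.3  0.4] open 0.0427 t 51.5
```

View pics/top_last.png

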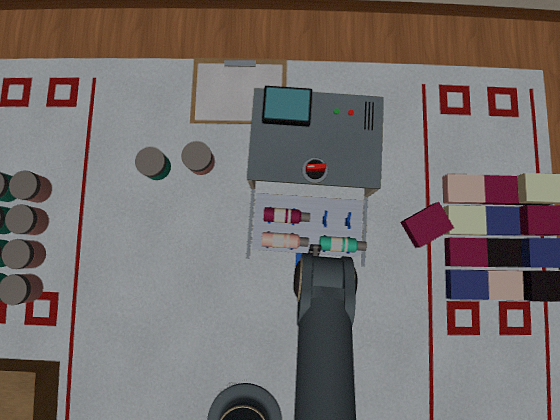

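All three lie centred: teal in cradle 0 at (340,243), pink and plum on the left. Now push the tray home.

```bash
python3 -m creep '[{"linear":[0,0,1],"yaw":0,"jaw":0.5},{"linear":[0,0,1],"yaw":0,"jaw":0.5},{"linear":[0,0,1],"yaw":0,"jaw":0.5},{"linear":[0,0,0.86],"yaw":0,"jaw":0.5},{"linear":[0,0,0],"yaw":0,"jaw":0},{"linear":[0,0,0],"yaw":0,"jaw":0},{"linear":[0,0,0],"yaw":0,"jaw":0},{"linear":[0,0.15,0],"yaw":0,"jaw":0},{"linear":[0,0.3,0],"yaw":0,"jaw":0},{"linear":[0,0.4,0],"yaw":0,"jaw":0},{"linear":[0,0.4,0],"yaw":0,"jaw":0},{"linear":[0,0.4,0],"yaw":0,"jaw":0},{"linear":[0,0.4,0],"yaw":0,"jaw":0},{"linear":[0,0.4,0],"yaw":0,"jaw":0},{"linear":[0,0.4,0],"yaw":0,"jaw":0},{"linear":[0,0.4,0],"yaw":0,"jaw":0},{"linear":[0,0.4,0],"yaw":0,"jaw":0},{"linear":[0,0.4,0],"yaw":0,"jaw":0},{"linear":[0,0.3,0],"yaw":0,"jaw":0}]' 60
python3 -m creep '[{"linear":[0,0.3,0],"yaw":0,"jaw":0},{"linear":[0,0.3,0],"yaw":0,"jaw":0},{"linear":[0,0.2,0],"yaw":0,"jaw":0},{"linear":[0,0.15,0],"yaw":0,"jaw":0},{"linear":[0,0.1,0],"yaw":0,"jaw":0},{"linear":[0,0,0],"yaw":0,"jaw":0},{"linear":[0,0,0],"yaw":0,"jaw":0}]'; python3 go.py 0.5967 -0.1725 0.0675 87.2
```

```text
clock: 53.92
eef_pos: [0.5639, -0.1706, 0.0687]
orientation: [0.0, 0.725, 0.689, 0.001]
ft_force: [-1.4, 2.4, 6.7]
opening: 0.0112
finger_force: 61.0
clock: 54.8
eef_pos: [0.5951, -0.1721, 0.0687]
orientation: [0.001, 0.725, 0.689, 0.001]
ft_force: [1.8, 2.8, 4.5]
opening: 0.0113
finger_force: 60.8
yaw -0.01 lin [-0.01  0.05  0.04] | pos [ 0.5951 -0.1721  0.0687] ang 87.1 j [ 0.69  0.62 -0.67  1.77  0.48  0.91 -0.24] F [1.8 2.8 4.5] open 0.0113 t 54.8
```

```bash
python3 -m creep '[{"linear":[0,0.06,0],"yaw":0,"jaw":0},{"linear":[0,0.06,0],"yaw":0,"jaw":0},{"linear":[0,0.06,0],"yaw":0,"jaw":0},{"linear":[0,0,0],"yaw":0,"jaw":0},{"linear":[0,0,0],"yaw":0,"jaw":0}]'; python3 go.py 0.5967 -0.1725 0.0675 87.2
```

```text
clock: 55.42
eef_pos: [0.5962, -0.1722, 0.0687]
orientation: [-0.002, 0.725, 0.689, -0.002]
ft_force: [-9.5, 3.6, 13.3]
opening: 0.0113
finger_force: 61.9
yaw -0.01 lin [-0.01  0.02  0.04] | pos [ 0.5962 -0.1722  0.0687] ang 87.1 j [ 0.69  0.63 -0.67  1.76  0.47  0.93 -0.24] F [-9.5  3.6 13.3] open 0.0113 t 55.4
```

```bash
python3 -m creep '[{"linear":[0,0,0],"yaw":0,"jaw":0.5},{"linear":[0,0,0],"yaw":0,"jaw":0.5},{"linear":[0,0,0],"yaw":0,"jaw":0.5},{"linear":[0,0,-1],"yaw":0,"jaw":0.5},{"linear":[0,0,-1],"yaw":0,"jaw":0.5},{"linear":[0,0,-1],"yaw":0,"jaw":0.5},{"linear":[0,0,-1],"yaw":0,"jaw":0.5},{"linear":[0,0,-0.95],"yaw":0,"jaw":0.5},{"linear":[0,0.9,0],"yaw":0,"jaw":0.5},{"linear":[0,0.9,0],"yaw":0,"jaw":0.5},{"linear":[0,0.9,0],"yaw":0,"jaw":0.5},{"linear":[0,0.75,0],"yaw":0,"jaw":0.5},{"linear":[0,0,0],"yaw":-0.7,"jaw":0.5},{"linear":[0,0,0],"yaw":0,"jaw":0.5}]'; python3 knob.py; python3 go.py 0.7005 -0.1787 0.1565 94.2;  python3 -c "
from h import *
f=cam('wrist'); P=cloud(f)
hsv=cv2.cvtColor(f['frame'],cv2.COLOR_RGB2HSV); h,s,v=hsv.transpose(2,0,1)
bl=(h>100)&(h<125)&(s>130)&(abs(P[...,2]-.125)<.006)&(abs(P[...,0]-.595)<.05)
r=P[bl]; print(len(r), len(r) and cv2.minAreaRect(r[:,:2].astype(np.float32)))"
```

```text
clock: 57.18
eef_pos: [0.7024, -0.1783, 0.2159]
orientation: [-0.0, 0.682, 0.731, -0.0]
ft_force: [0.1, 0.1, -0.4]
opening: 0.0428
finger_force: 0.0
knob [ 0.6998 -0.1772  0.205 ] 1420 ((0.6996824145317078, -0.17771562933921814), (0.013298857025802135, 0.048772383481264114), 4.002946376800537)
yaw -0.03 lin [-0.   -0.06  1.99] | pos [ 0.7023 -0.1784  0.2162] ang 93.9 j [ 0.62  0.65 -0.73  1.36  0.43  1.3  -0.05] F [-0.1 -0.4  0.7] open 0.043 t 57.2
450 ((0.5969750285148621, -0.17288506031036377), (0.03838033601641655, 0.009586034342646599), 86.95108032226562)
```

```bash
python3 -m creep '[{"linear":[0,-0.06,1],"yaw":0,"jaw":0.5},{"linear":[0,0,1],"yaw":0,"jaw":0.5},{"linear":[0,0,0],"yaw":0,"jaw":0},{"linear":[0,0,0],"yaw":0,"jaw":0},{"linear":[0,0,0],"yaw":0,"jaw":0},{"linear":[0,0,0],"yaw":-0.8,"jaw":0},{"linear":[0,0,0],"yaw":-0.8,"jaw":0},{"linear":[0,0,0],"yaw":-0.8,"jaw":0},{"linear":[0,0,0],"yaw":-0.8,"jaw":0},{"linear":[0,0,0],"yaw":-0.8,"jaw":0},{"linear":[0,0,0],"yaw":-0.8,"jaw":0},{"linear":[0,0,0],"yaw":-0.8,"jaw":0},{"linear":[0,0,0],"yaw":-0.8,"jaw":0},{"linear":[0,0,0],"yaw":-0.8,"jaw":0},{"linear":[0,0,0],"yaw":-0.8,"jaw":0},{"linear":[0,0,0],"yaw":-0.3,"jaw":0},{"linear":[0,0,0],"yaw":0,"jaw":0}]' 60; python3 -c "
from h import *
s=sense();print(s['ft_torque'].round(2))"; python3 go.py 0.7005 -0.1787 0.1565 177.3
```

```text
clock: 59.4
eef_pos: [0.7005, -0.1783, 0.1573]
orientation: [-0.0, 0.026, 1.0, 0.0]
ft_force: [-3.2, -0.1, -1.5]
opening: 0.0127
finger_force: 61.5
[0.16 0.54 0.09]
yaw -0.03 lin [-0.   -0.01  0.03] | pos [ 0.7005 -0.1783  0.1573] ang 177.0 j [ 0.77  0.81 -1.02  1.42  0.69  1.3   1.22] F [-3.2 -0.1 -1.5] open 0.0127 t 59.4
```

Turn on until it is firmly against the stop.

```bash
python3 -m creep '[{"linear":[0,0,0],"yaw":-0.2,"jaw":0},{"linear":[0,0,0],"yaw":-0.2,"jaw":0},{"linear":[0,0,0],"yaw":-0.2,"jaw":0},{"linear":[0,0,0],"yaw":0,"jaw":0}]'; python3 -c "
from h import *
s=sense();print(s['ft_torque'].round(2))"; python3 go.py 0.7005 -0.1787 0.1565 177.3
```

```text
clock: 59.9
eef_pos: [0.7005, -0.1781, 0.1574]
orientation: [-0.0, -0.026, 1.0, 0.0]
ft_force: [-5.2, 1.3, 1.4]
opening: 0.0125
finger_force: 63.6
[ 0.    1.06 -0.98]
yaw 0.57 lin [-0.   -0.02  0.03] | pos [ 0.7005 -0.1781  0.1574] ang -177.0 j [ 0.78  0.82 -1.04  1.42  0.71  1.31  1.32] F [-5.2  1.3  1.4] open 0.0125 t 59.9
```

```bash
python3 -m creep '[{"linear":[0,0,0],"yaw":0,"jaw":0.5},{"linear":[0,0,0],"yaw":0,"jaw":0.5},{"linear":[0,0,0],"yaw":0,"jaw":0.5},{"linear":[0,0,-1],"yaw":0,"jaw":0.5},{"linear":[0,0,-1],"yaw":0,"jaw":0.5},{"linear":[0,0,-1],"yaw":0,"jaw":0.5},{"linear":[0,0,0],"yaw":0,"jaw":0.5}]'; python3 knob.py; python3 -m creep '[{"linear":[0.8,0.8,0],"yaw":0,"jaw":0.5},{"linear":[0.8,0.8,0],"yaw":0,"jaw":0.5},{"linear":[0.8,0.8,0],"yaw":0,"jaw":0.5},{"linear":[0.8,0.8,0],"yaw":0,"jaw":0.5},{"linear":[0.8,0.8,0],"yaw":0,"jaw":0.5},{"linear":[0.8,0.8,0],"yaw":0,"jaw":0.5},{"linear":[0,0,0],"yaw":0,"jaw":0.5}]'; python3 -c "
from h import *
f=cam('side');t=cam('top'); print(sense()['eef_pos'])
cv2.imwrite('pics/end.png',np.hstack([cv2.resize(f['frame'][110:260,170:370],(400,300)),cv2.resize(t['frame'][70:280,210:490],(400,300))])[:,:,::-1])"
```

```text
clock: 60.78
eef_pos: [0.7022, -0.1777, 0.2499]
orientation: [0.003, -0.027, 1.0, -0.0]
ft_force: [0.4, -0.0, -0.5]
opening: 0.0424
finger_force: 0.0
knob [ 0.6986 -0.1787  0.205 ] 1051 ((0.6987374424934387, -0.17856231331825256), (0.04819229245185852, 0.01384870894253254), 0.04428477585315704)
clock: 61.7
eef_pos: [0.547, -0.0405, 0.2459]
orientation: [-0.001, -0.029, 1.0, -0.001]
ft_force: [0.1, -0.4, -0.0]
opening: 0.0429
finger_force: 0.0
[ 0.54903897 -0.04304717  0.24597958]
```

View pics/end.png

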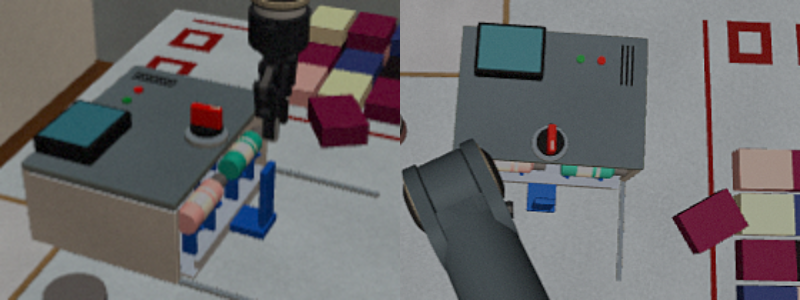

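The bar is back along the scanner's x, within 3° on the tight side. The tray is home with the bottles in their cradles, and the arm is clear.

```bash
python3 -c "
from bench import sign_off; print(sign_off())"
```

```text
the job is handed in; nothing more can be done
None
```

I handed the job in at about 62 s: the knob opened clockwise, the three bottles present (pink, teal, plum) lie centred in cradles 1, 0 and 3, the tray is fully home, and the knob is screwed back tight; the jars and carton were not touched.

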